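# Put away the watch movements in the dust drawer

## Robot

A 6-joint arm with a two-finger parallel gripper is mounted at the origin on the work surface. World frame = base frame: x ahead of the robot, y to its left, z up, the work surface at z = 0. Lengths are in m, angles in rad, forces in N, time in s.
With the tool pointing down it reaches from about 0.3 to 0.875 m from the base axis. Payload 6.4 kg.
Tool frame: the origin (TCP) lies at the very end of the fingers, on their centre line; the grasp point (between the pads) lies 19 mm behind it; z points along the fingers, y is the line along which they close (so a half turn about z gives the same grasp; the last joint's range is limited). The gripper opens to 85 mm and grips with 20 to 120 N. Pads are 22 mm wide; open, the fingers measure 114 mm over their backs; the gripper's body (76 mm by 85 mm) begins 54 mm behind the grasp point. The pads swing forward as they close: fully open they stand 13 mm farther back than shut.
Start: joints at [-1.492, 0.181, 1.607, -0, 1.354, -0.206], TCP at [0.162, -0.552, 0.231] pointing down, gripper open.
Joint ranges: [-2.99, 2.99], [-0.89, 2.07], [0.3, 2.58], [-1.14, 4.28], [0, 2.63], [-3.12, 3.12]. Speed limits (rad/s): [2.57, 2.57, 3.01, 3.14, 3.14, 3.14].

## Interface

Orientations are given as a unit quaternion [w, x, y, z].
In Python, from bench import ctrl, camera, calibration, order, outline_of gives the robot as it stands.
- The arm moves only by the tool move_arm, never from a script. Its argument "series" is a list that holds one entry, the list of rows, each a list of 5 numbers: the opening, from 0 (shut) to 1 (fully open), then the shift along the tool's x, y, z in mm, then the turn about the tool's z in rad. A call has exactly 10 rows; each row is the pose to reach, as a shift and turn from the pose commanded when the call began, along the tool's axes at that moment; what a row does not reach only later rows make up. A row lasts 1/12 s, in which the tool goes at most 41.7 mm and 7.16 degrees, less where a joint would pass 70% of its speed; a pose out of reach is approached as far as the arm can. A call with a gripper value outside its range is refused whole. The fingers move at their own pace and stop on an object; the grip force is fixed at half the most. Time passes only in rows, so rows that repeat a pose let the fingers close, or fill a call up. It gives the time, the measured TCP pose, the force, the opening and the grip force at its end, in the units of the state.
- ctrl.get_obs(): the state, without advancing time (a new reading comes with each control period).
- camera(name): name is "side" or "top" or "wrist"; returns (picture, depth): 384x512x3 uint8, blue, green, red; 384x512 float32, m along the optical axis (not along the pixel's ray), 0 where there is no reading.
- calibration(name): a dict with "intrinsics" (3x3 intrinsics, pixels), "k1" (the pictures are not rectified: a ray, as slopes to the right and down, at radius r is drawn at 1 + k1 r^2 times it, then the intrinsics apply), "rvec" (rotation vector, rad) and "tvec" (3), from world to camera coordinates, as OpenCV has them. Camera axes: x right, y down, z forward; pixel columns grow to the right and rows downward; lengths in m; the calibration is good to about 2 mm. A picture is of the moment at which its call begins: read the wrist's pose just before it. calibration takes no time and is no camera call; for the wrist camera it gives the pose at the moment of the call.
- order.hand_in(): hands the job in; it is judged then, once.
Trained networks look in the newest picture that a camera, given by its name, has taken for a name from the list of things; names that differ only in an ending like _2 or _b are one class to them, and where a whole thing is asked for, a point or a joint stands for the part that bears it (a point fixed in the world has none). Each returns a list of dicts, best first, with "conf" (0 to 1); they miss things now and then, are a little off and sometimes report something else, mostly with a low value. They report only what shows in the picture. A call takes as long as a camera call. They do not tell look-alikes from the thing itself.
- outline_of(target, camera): "region" (384x512 bool, what is visible of it) and "bbox" ([centre column, centre row, width, height] in pixels, round what is visible of it).
The state is a dict: "time_s": time; "q": joint angles; "dq": joint speeds; "joint_efforts": joint torques, N m; "eef_pos": TCP position; "eef_rot": TCP orientation; "wrist_force": force on the tool from outside, world axes, zero at the start; "torque": the same for the moment, N m; "opening": opening from 0.0 (shut) to 1.0 (fully open); "grasp_force": force on a finger pad.
Only numpy, scipy, OpenCV 4.12 (cv2) and the standard library are available. Lean on these libraries where they do the work, as an engineer would, in place of code of your own. Each camera call takes 0.05 s, during which the arm holds its last target. There are 200 camera calls.

## Task

Press the latch on the white cabinet and let its drawer spring fully open, untouched. Then bring each holder that has a watch movement in it to the ejector and lower it over the post, so that the movement is pushed up out of it and can be gripped; lay the movements flat in the drawer, the same way up as they were, side by side, and have all the holders standing upright on the green pad again. Finally push the drawer fully home until it latches, and leave the other things on the bench alone.

Things in the scene. Friction and masses are not known exactly. Their poses are not given: they have to be found in the camera images.
- cabinet: white cabinet fixed to the bench, 153 (x) x 205 (y) x 52 mm high, with one sprung drawer; origin at the middle of its underside, its front faces its own -x, towards the robot
- drawer (a joint): how far the drawer stands out of the cabinet (m): about 0.003 when latched shut (it can be pushed on to 0), 0.092 when it has sprung fully out towards the cabinet's -x. Its spring pushes it out with 1.5 to 2.8 N; the catch holds it until the latch is pressed. To shut it, push its front home (about 6 N) until the catch snaps in at about 0.003; pushed less far, it springs out again
- drawer_floor (a point): middle of the drawer's inner floor, moving with the drawer, axes as the cabinet's; the floor is 88 mm (x) by 180 mm (y) clear, flat, 12 mm above the bench. The front wall is 6 mm thick and rises 32 mm above the floor, the other walls 22 mm. With the drawer fully out, the cabinet's front face lies 42 mm from this point towards +x, so that 86 mm of the floor's depth is open from above
- drawer_front (a point): middle of the outer face of the drawer's front (191 mm wide, 36 mm high, smooth, no handle), moving with the drawer; 26 mm above the bench; the face looks to the cabinet's -x and is level with the cabinet's front when shut
- latch (a joint): how far the push latch is pressed down (m): 0 free, 0.008 fully down; it springs back. Pressing takes 1.2 N at first and 3.6 N fully down; the drawer is let go somewhere beyond half-way, so press it fully
- latch_top (a point): middle of the top of the round grey latch button, 30 mm across, standing 11 mm proud of the cabinet's top, towards the back of the cabinet; pressed straight down
- ejector_tip (a point): middle of the flat top of the ejector's post, 42 mm above the bench. The ejector is a round steel base 90 mm across and 12 mm thick, fixed to the bench, with an upright post 16 mm across (2 mm chamfer) in its middle, rising 30 mm above the base
- pad: green work pad, 260 (x) x 290 (y) x 2 mm, fixed to the bench; origin at the middle of its underside
- holder_1_center (a point): movement holder, a loose steel ring 52 mm across and 18 mm high, 110 g; this point is its centre, half-way up (9 mm above its underside), z its axis. Its pocket, open above, is 36 mm across and 14 mm deep; through the pocket's 4 mm floor goes an ejector hole 22 mm across. It may hold a movement or be empty
- movement_1_center (a point): watch movement, a loose brass and steel disc 34 mm across and 12 mm thick, 30 g, which starts in the pocket of holder_1, its top 2 mm below the rim; this point is its centre, half-way up, z its axis (upwards). Absent in some starts: that holder is then empty
- holder_2_center (a point): movement holder, a loose steel ring 52 mm across and 18 mm high, 110 g; this point is its centre, half-way up (9 mm above its underside), z its axis. Its pocket, open above, is 36 mm across and 14 mm deep; through the pocket's 4 mm floor goes an ejector hole 22 mm across. It may hold a movement or be empty
- movement_2_center (a point): watch movement, a loose brass and steel disc 34 mm across and 12 mm thick, 30 g, which starts in the pocket of holder_2, its top 2 mm below the rim; this point is its centre, half-way up, z its axis (upwards). Absent in some starts: that holder is then empty
- holder_3_center (a point): movement holder, a loose steel ring 52 mm across and 18 mm high, 110 g; this point is its centre, half-way up (9 mm above its underside), z its axis. Its pocket, open above, is 36 mm across and 14 mm deep; through the pocket's 4 mm floor goes an ejector hole 22 mm across. It may hold a movement or be empty
- movement_3_center (a point): watch movement, a loose brass and steel disc 34 mm across and 12 mm thick, 30 g, which starts in the pocket of holder_3, its top 2 mm below the rim; this point is its centre, half-way up, z its axis (upwards). Absent in some starts: that holder is then empty
- holder_4_center (a point): movement holder, a loose steel ring 52 mm across and 18 mm high, 110 g; this point is its centre, half-way up (9 mm above its underside), z its axis. Its pocket, open above, is 36 mm across and 14 mm deep; through the pocket's 4 mm floor goes an ejector hole 22 mm across. It may hold a movement or be empty
- movement_4_center (a point): watch movement, a loose brass and steel disc 34 mm across and 12 mm thick, 30 g, which starts in the pocket of holder_4, its top 2 mm below the rim; this point is its centre, half-way up, z its axis (upwards). Absent in some starts: that holder is then empty
- watch: wrist watch head without strap, 42 mm across, 10 mm thick, loose; origin at the middle of its underside; to be left alone
- loupe: black eye loupe with a red band, 34 mm across, 30 mm high, loose; origin at the middle of its underside; to be left alone
- parts_box: small white box with a clear lid, 72 x 52 x 19 mm, loose; origin at the middle of its underside; to be left alone
- blower: black rubber dust blower, 54 mm across, 85 mm high, loose; origin at the middle of its underside; to be left alone
- driver_stand: round steel stand full of screwdrivers, 100 mm across, 150 mm high, fixed; origin at the middle of its underside
- oil_cups: steel bar with four glass oil cups, 50 x 130 x 20 mm, fixed; origin at the middle of its underside
Not all that is in view belongs to the job. Leave any blue or pink look-alike of the part that bears holder_2_center alone.

How it is judged:
On the way, in this order (a step that is already met when the one before it is completed fails the run):
1. the drawer has sprung fully open and the robot is not touching it (value of joint drawer above 0.086 m and contact force between each of the arm, the fingers and drawer below 0.3 N), for 0.3 s.
2. a first movement has been raised out of its holder by the ejector's post (((horizontal distance between movement_1_center and ejector_tip below 0.01 m and horizontal distance between holder_1_center and ejector_tip below 0.008 m and z of movement_1_center in the frame of holder_1_center above 0.018 m) or (horizontal distance between movement_2_center and ejector_tip below 0.01 m and horizontal distance between holder_2_center and ejector_tip below 0.008 m and z of movement_2_center in the frame of holder_2_center above 0.018 m) or (horizontal distance between movement_3_center and ejector_tip below 0.01 m and horizontal distance between holder_3_center and ejector_tip below 0.008 m and z of movement_3_center in the frame of holder_3_center above 0.018 m) or (horizontal distance between movement_4_center and ejector_tip below 0.01 m and horizontal distance between holder_4_center and ejector_tip below 0.008 m and z of movement_4_center in the frame of holder_4_center above 0.018 m))), for 0.2 s.
3. every movement lies in the drawer, which is still open (value of joint drawer above 0.055 m and x of movement_1_center in the frame of drawer_floor between -0.035 and 0.035 m and y of movement_1_center in the frame of drawer_floor between -0.085 and 0.085 m and z of movement_1_center in the frame of drawer_floor between 0 and 0.011 m and angle between each of movement_1_center, movement_2_center, movement_3_center, movement_4_center's own z axis and vertical below 0.17 rad and linear speed of each of movement_1, movement_2, movement_3, movement_4 below 0.02 m/s and x of movement_2_center in the frame of drawer_floor between -0.035 and 0.035 m and y of movement_2_center in the frame of drawer_floor between -0.085 and 0.085 m and z of movement_2_center in the frame of drawer_floor between 0 and 0.011 m and x of movement_3_center in the frame of drawer_floor between -0.035 and 0.035 m and y of movement_3_center in the frame of drawer_floor between -0.085 and 0.085 m and z of movement_3_center in the frame of drawer_floor between 0 and 0.011 m and x of movement_4_center in the frame of drawer_floor between -0.035 and 0.035 m and y of movement_4_center in the frame of drawer_floor between -0.085 and 0.085 m and z of movement_4_center in the frame of drawer_floor between 0 and 0.011 m), for 0.3 s.
At the end, for the whole second after the job is handed in: the drawer is shut and latched (less than 8 mm out); every movement lies in the drawer flat on its floor (within 10 degrees of level, same way up, not stacked); every holder stands upright, right way up, with its centre over the green pad and resting on it; all at rest (value of joint drawer below 0.008 m and x of movement_1_center in the frame of drawer_floor between -0.035 and 0.035 m and y of movement_1_center in the frame of drawer_floor between -0.085 and 0.085 m and z of movement_1_center in the frame of drawer_floor between 0 and 0.011 m and angle between each of movement_1_center, holder_1_center, movement_2_center, holder_2_center, movement_3_center, holder_3_center, movement_4_center, holder_4_center's own z axis and vertical below 0.17 rad and linear speed of each of movement_1, holder_1, movement_2, holder_2, movement_3, holder_3, movement_4, holder_4 below 0.02 m/s and x of holder_1_center in the frame of pad between -0.13 and 0.13 m and y of holder_1_center in the frame of pad between -0.145 and 0.145 m and z of holder_1_center in the frame of pad between 0.006 and 0.017 m and x of movement_2_center in the frame of drawer_floor between -0.035 and 0.035 m and y of movement_2_center in the frame of drawer_floor between -0.085 and 0.085 m and z of movement_2_center in the frame of drawer_floor between 0 and 0.011 m and x of holder_2_center in the frame of pad between -0.13 and 0.13 m and y of holder_2_center in the frame of pad between -0.145 and 0.145 m and z of holder_2_center in the frame of pad between 0.006 and 0.017 m and x of movement_3_center in the frame of drawer_floor between -0.035 and 0.035 m and y of movement_3_center in the frame of drawer_floor between -0.085 and 0.085 m and z of movement_3_center in the frame of drawer_floor between 0 and 0.011 m and x of holder_3_center in the frame of pad between -0.13 and 0.13 m and y of holder_3_center in the frame of pad between -0.145 and 0.145 m and z of holder_3_center in the frame of pad between 0.006 and 0.017 m and x of movement_4_center in the frame of drawer_floor between -0.035 and 0.035 m and y of movement_4_center in the frame of drawer_floor between -0.085 and 0.085 m and z of movement_4_center in the frame of drawer_floor between 0 and 0.011 m and x of holder_4_center in the frame of pad between -0.13 and 0.13 m and y of holder_4_center in the frame of pad between -0.145 and 0.145 m and z of holder_4_center in the frame of pad between 0.006 and 0.017 m); the robot touches nothing.
It fails at once if the robot hinders the drawer while it springs out (more than 4 N on it as it moves outwards) (value of joint drawer between 0.01 and 0.08 m and velocity of joint drawer above 0.055 m/s and contact force between any of the arm, the fingers and drawer above 4 N).
It fails at once if one of the other loose things on the bench is pushed more than 30 mm from its place (distance of any of watch, loupe, parts_box, blower from where it was at the start of the episode above 0.03 m).
Of movement_1, movement_2, movement_3, movement_4 only 3 to 4 are there at a start; the rules pass over those that are not, and their reading is None.
At some moment in a run one of holder_1, holder_2, holder_3, holder_4 may be knocked a few centimetres aside while the robot is not near it.
Once in a run the grip may slacken for a moment while it holds something.
It also fails if it takes over 210 s, if anything falls off the work surface, if the arm or the gripper's body presses on something with over 40 N, if the wrist force passes 120 N, or if a joint passes its speed limit or range.

## Working session

There is one attempt and no reset: what is moved stays moved. The work goes in short steps, Python scripts to look and compute and a tool call to move; the robot and the scene stay as the last step left them, time stands still between calls to the robot, and variables do not carry over. Pictures are saved under pics/ and viewed, at most 15 in all, crops included, and the job is handed in when it is done.

Besides the shell and the picture viewer there is one more tool, called after "Emit:" by a JSON object that holds its "fn" and its "kwargs", one argument or row to a line. move_arm: Moves the arm, as the interface text tells. Its arguments: {"type":"object","properties":{"series":{"type":"array","items":{"type":"array","items":{"type":"array","items":{"type":"number"}}}}},"required":["series"]}

```bash
ls; mkdir -p pics; cat > h.py <<'E'
import numpy as np, cv2
from bench import ctrl, camera, calibration, order, outline_of
def cal(n):
    c=calibration(n); R=cv2.Rodrigues(np.array(c["rvec"],float))[0]; return np.array(c["intrinsics"]),c["k1"],R,np.array(c["tvec"],float).ravel()
def ray(C,u,v):
    K,k1,R,t=C
    p=cv2.undistortPoints(np.array([[[u,v]]],float),K,np.array([k1,0,0,0,0.]))[0,0]
    d=R.T@np.array([p[0],p[1],1]); return -R.T@t,d
def atz(C,u,v,z):
    o,d=ray(C,u,v); return o+d*(z-o[2])/d[2]
def dep(C,u,v,D):
    o,d=ray(C,u,v); return o+d*D
def proj(C,P):
    K,k1,R,t=C
    return cv2.projectPoints(np.array(P,float).reshape(-1,1,3),cv2.Rodrigues(R)[0],t,K,np.array([k1,0,0,0,0.]))[0][:,0]
def cloud(C,D,m=None):
    K,k1,R,t=C
    v,u=np.nonzero((D>0)&(m if m is not None else True))
    p=cv2.undistortPoints(np.stack([u,v],1).astype(float)[:,None],K,np.array([k1,0,0,0,0.]))[:,0]
    z=D[v,u]; return (np.c_[p*z[:,None],z]-t)@R,u,v
E
python3 - <<'E'
from h import *
for n in("top","side"):
    C=cal(n);im,D=camera(n);cv2.imwrite(f"pics/{n}0.png",im)
    print(n,-C[2].T@C[3])
    for t in ["cabinet","latch_top","drawer_front","ejector_tip","pad","holder_1_center","movement_1_center","watch","loupe","parts_box","blower","driver_stand","oil_cups"]:
        try: r=outline_of(t,n)
        except Exception as e: print(t,e); continue
        for q in r:
            if q["conf"]<.2: continue
            u,v=q["bbox"][:2]; P=cloud(C,D,q["region"])[0]
            print(t,round(q["conf"],2),np.round(q["bbox"]).astype(int),np.round(np.median(P,0),3) if len(P) else None, np.round(np.percentile(P,97,axis=0),3) if len(P) else None)
o=ctrl.get_obs();print(o)
E
```

```text
pics
top [0.48902812 0.09526764 1.0647337 ]
cabinet 0.7 [394 188  89  62] [ 0.601 -0.219  0.054] [ 0.675 -0.125  0.06 ]
latch_top 0.6 [395 171  12  10] [ 0.645 -0.225  0.065] [ 0.658 -0.21   0.069]
ejector_tip 0.8 [311 229  33  40] [ 0.494 -0.016  0.014] [0.532 0.023 0.043]
pad 0.73 [224 205 116 104] [0.554 0.221 0.004] [0.68  0.361 0.008]
holder_1_center 0.45 [251 228  15  15] [0.504 0.142 0.021] [0.522 0.167 0.025]
holder_1_center 0.42 [395 189  86  62] [ 0.601 -0.219  0.054] [ 0.674 -0.125  0.06 ]
holder_1_center 0.41 [190 234  20  21] [0.478 0.311 0.021] [0.505 0.329 0.025]
movement_1_center 0.68 [251 229  11  12] [0.499 0.146 0.019] [0.515 0.159 0.022]
movement_1_center 0.28 [242 183  21  23] [0.614 0.173 0.021] [0.636 0.195 0.025]
watch 0.55 [297 270  14  17] [0.395 0.026 0.012] [0.413 0.044 0.016]
watch 0.44 [312 230  30  34] [ 0.495 -0.017  0.014] [0.532 0.022 0.043]
loupe 0.46 [306 166  13  12] [0.661 0.005 0.032] [0.676 0.019 0.036]
parts_box 0.66 [223 132  20  30] [0.749 0.221 0.021] [0.784 0.244 0.025]
blower 0.51 [328 137  15  19] [ 0.738 -0.051  0.047] [ 0.762 -0.03   0
[... 1631 characters left out ...]
'q': array([-1.49225054e+00,  1.80788543e-01,  1.60700360e+00,  5.59518236e-05,
        1.35384128e+00, -2.06285170e-01]), 'dq': array([-1.76724404e-03,  1.15554601e-05, -1.16955237e-04,  7.60463337e-04,
        2.03764322e-04,  1.39892653e-03]), 'joint_efforts': array([-4.02567121e-04, -4.44841504e+01, -3.51673794e+01, -3.02480785e-04,
        8.56081097e-04, -7.41582966e-06]), 'eef_pos': array([ 0.16161463, -0.55182434,  0.23129316]), 'eef_rot': array([-1.85975265e-05,  9.89876898e-01,  1.41928590e-01,  2.85652162e-05]), 'wrist_force': array([ 0.32152367, -0.28753881,  0.52309046]), 'torque': array([-0.02935083, -0.00717847,  0.00299456]), 'grasp_force': 0.0, 'opening': 1.0045979779421281}
```

```bash
python3 - <<'E'
import cv2
a=cv2.imread("pics/top0.png")[90:290,170:450]; b=cv2.imread("pics/side0.png")[100:330,150:380]
cv2.imwrite("pics/top0c.png",cv2.resize(a,None,fx=2.85,fy=2.85,interpolation=cv2.INTER_CUBIC))
cv2.imwrite("pics/side0c.png",cv2.resize(b,None,fx=2.6,fy=2.6,interpolation=cv2.INTER_CUBIC))
E
```

```text
(no output)
```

View pics/top0c.png

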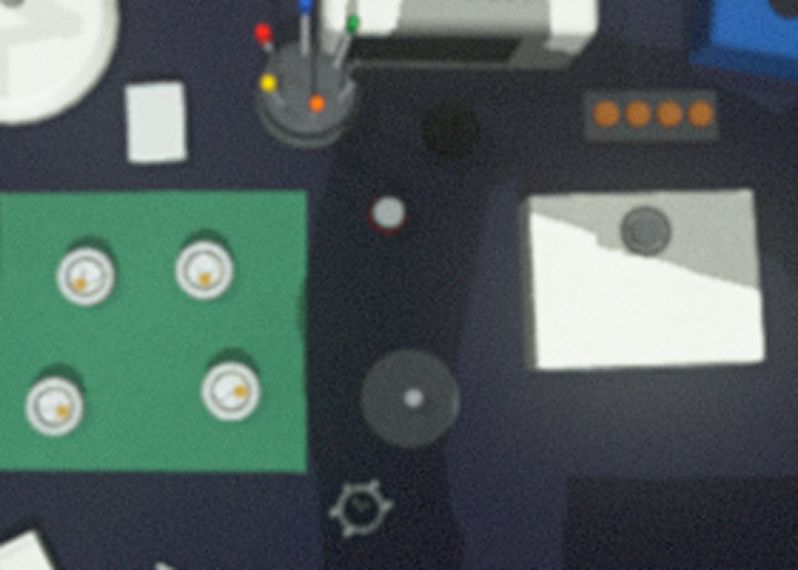

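View pics/side0c.png

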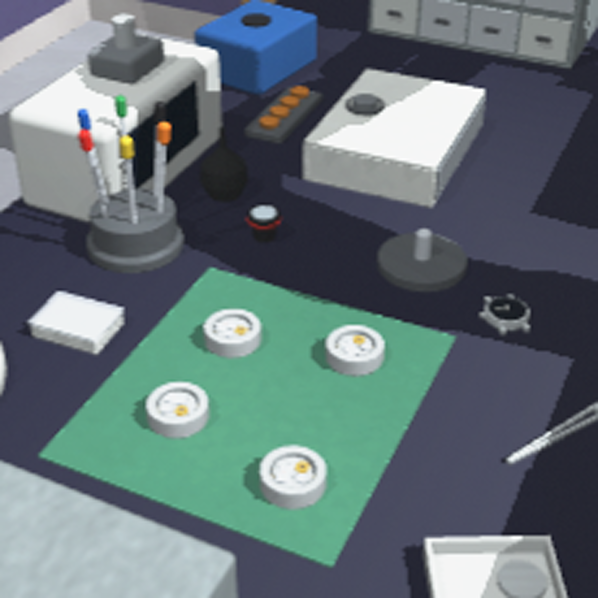

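Top view (crop ×2.85): four white holders on the pad at crop (86,273), (204,268), (55,404), (231,389), each with a gold-dotted movement. Latch at (645,230), ejector post at (413,398), watch (361,508), loupe (388,212), blower (448,130). Side view: the same four holders, plus a grey disc in a tray at (520,580), which is not part of the job. No blue or pink look-alikes are seen here. Candidates for a holder are only these four rings.

```bash
python3 - <<'E'
from h import *
H=[(.61,.285),(.612,.176),(.485,.318),(.498,.15)]
for n in("top","side"):
    C=cal(n);im,D=camera(n);P,u,v=cloud(C,D)
    off=np.median(P[(abs(P[:,0]-.55)<.05)&(abs(P[:,1]-.23)<.03),2]); print(n,"padz",off)
    for h in H:
        m=(np.hypot(P[:,0]-h[0],P[:,1]-h[1])<.045)&(P[:,2]>off+.009)&(P[:,2]<off+.03)
        Q=P[m]; r=Q[:,2]>off+.013
        c,(w),a=cv2.minAreaRect(Q[r,:2].astype(np.float32)); print(np.round(c,4),np.round(w,3),np.round(np.percentile(Q[:,2],90),4), np.round(Q[r].mean(0),4))
    m=(np.hypot(P[:,0]-.494,P[:,1]+.01)<.03)&(P[:,2]>.03)
    print("tip",np.round(P[m].mean(0),4),m.sum(), np.round(P[m,2].max(),4))
    m=(abs(P[:,0]-.6)<.11)&(abs(P[:,1]+.22)<.14)&(P[:,2]>.044)&(P[:,2]<.059)
    c=cv2.minAreaRect(P[m,:2].astype(np.float32));print("cab",c,P[m,2].mean())
    m=(np.hypot(P[:,0]-.645,P[:,1]+.22)<.03)&(P[:,2]>.0595)
    c=cv2.minAreaRect(P[m,:2].astype(np.float32));print("latch",c[:2],P[m].mean(0))
im,D=camera("wrist");cv2.imwrite("pics/w0.png",im);C=cal("wrist");print(-C[2].T@C[3],C[0],C[2],np.median(D))
E
```

```text
top padz 0.0038065440774144197
[0.6036 0.2816] [0.05  0.051] 0.0233 [0.6033 0.2811 0.0207]
[0.6099 0.1716] [0.05  0.048] 0.0231 [0.61   0.1721 0.0207]
[0.4825 0.3054] [0.049 0.048] 0.0233 [0.4827 0.3062 0.0207]
[0.5004 0.1452] [0.049 0.049] 0.0239 [0.4996 0.1453 0.0209]
tip [ 0.4947 -0.0174  0.0428] 33 0.0478
cab ((0.6016172766685486, -0.2262999713420868), (0.15754325687885284, 0.20855851471424103), 1.9162039756774902) 0.05422743411216416
latch ((0.6448291540145874, -0.2235545665025711), (0.03852250427007675, 0.047104496508836746)) [ 0.64474979 -0.22390442  0.0640802 ]
side padz 0.0017263702336026998
[0.6014 0.2824] [0.05  0.051] 0.0203 [0.6015 0.2836 0.0182]
[0.6081 0.1737] [0.05 0.05] 0.02 [0.6086 0.1742 0.018 ]
[0.4824 0.3085] [0.051 0.051] 0.0203 [0.482  0.3093 0.0182]
[0.4983 0.1476] [0.05  0.052] 0.0199 [0.4978 0.1479 0.018 ]
tip [ 0.4928 -0.014   0.0374] 37 0.0428
cab ((0.6008597016334534, -0.22472989559173584), (0.15563549101352692, 0.2091570347547531), 2.2661454677581787) 0.05108898367083542
latch ((0.6426228880882263, -0.2221267819404602), (0.02757241763174534, 0.026941446587443352)) [ 0.64313832 -0.2210926   0.0618248 ]
[ 0.22865492 -0.5320227   0.37275721] [[298.93488094   0.         250.10060191]
 [  0.         298.93488094 194.7021886 ]
 [  0.           0.           1.        ]] [[ 2.79688826e-01 -9.60090688e-01  1.75442907e-04]
 [-9.23332754e-01 -2.68930600e-01  2.74103918e-01]
 [-2.63117437e-01 -7.68257952e-02 -9.61700063e-01]] 0.36527532
```

View pics/w0.png

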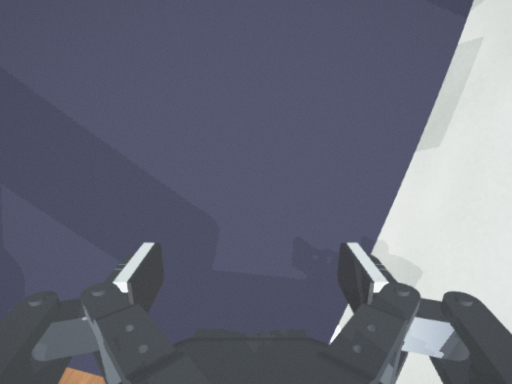

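Wrist view: empty bench, fingers at (140,270) and (365,270). Next, go towards the latch.

Emit:
{"fn": "move_arm", "kwargs": {
  "series": [
    [[0,300,-97,40,-1.2],[0,300,-97,40,-1.2],[0,300,-97,40,-1.2],[0,300,-97,40,-1.2],[0,300,-97,40,-1.2],[0,300,-97,40,-1.2],[0,300,-97,40,-1.2],[0,300,-97,40,-1.2],[0,300,-97,40,-1.2],[0,300,-97,40,-1.2]]
  ]
}}

```text
time_s: 2.38
eef_pos: [0.4237, -0.3728, 0.1909]
eef_rot: [-0.0, 0.733, 0.68, 0.0]
wrist_force: [-0.3, -0.7, -0.5]
opening: 0.004
grasp_force: 0.0
```

```bash
cat >> h.py <<'E'
TH=1.608
def pose():
    o=ctrl.get_obs();w,x,y,z=o["eef_rot"];return np.array(o["eef_pos"]),2*np.arctan2(y,x) if abs(x)>1e-9 else np.pi,o
def go(t,p=None,th=None,turn=True):
    "shift (mm) and turn from p,th to world target t"
    if p is None: p,th,_=pose()
    d=(np.array(t)-p)*1000
    th=(th+np.pi)%(2*np.pi)-np.pi
    return np.round([d[0]*np.cos(th)+d[1]*np.sin(th), d[0]*np.sin(th)-d[1]*np.cos(th), -d[2]],1), round(float(th-TH),3)
E
python3 -c "
from h import *
p,t,o=pose();print(p,t,o['opening'],o['time_s']);print(go([.644,-.2235,.085]))"
```

```text
[ 0.4237034  -0.37276492  0.19090813] 1.4948397301563516 0.0038258241029385932 2.3833
(array([165.6, 208.3, 105.9]), -0.113)
```

Emit:
{"fn": "move_arm", "kwargs": {
  "series": [
    [[0,166,208,60,-0.113],[0,166,208,60,-0.113],[0,166,208,60,-0.113],[0,166,208,60,-0.113],[0,166,208,60,-0.113],[0,166,208,60,-0.113],[0,166,208,60,-0.113],[0,166,208,106,-0.113],[0,166,208,106,-0.113],[0,166,208,106,-0.113]]
  ]
}}

```text
time_s: 3.22
eef_pos: [0.6414, -0.2252, 0.0815]
eef_rot: [-0.004, 0.697, 0.717, -0.001]
wrist_force: [-0.1, 0.3, -0.0]
opening: 0.0
grasp_force: 0.0
```

```bash
python3 -c "
from h import *
p,t,o=pose();print(p,t,o['wrist_force'],o['time_s']);print(go([.644,-.2235,.0545]))
im,D=camera('wrist');C=cal('wrist')
for q in outline_of('latch_top','wrist')[:2]: print(q['conf'],q['bbox'],cloud(C,D,q['region'])[0].mean(0))
print(proj(C,[[.644,-.2235,.063]]))
cv2.imwrite('pics/w1.png',im)"
```

```text
[ 0.64138786 -0.22515566  0.08153998] 1.5986390382417193 [-0.11660851  0.2790589  -0.00603833] 3.2167
(array([ 1.6,  2.7, 27. ]), -0.009)
0.83 [257.2, 223.1, 47.6, 44.3] [ 0.64700646 -0.21847696  0.06369436]
[[252.17705893 228.36878769]]
```

View pics/w1.png

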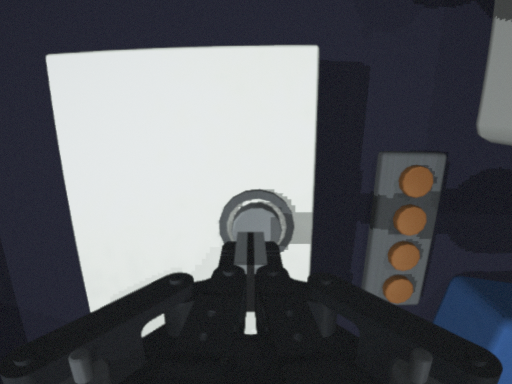

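The latch's ring shows at (257,223) just ahead of the closed tips. Press it now.

Emit:
{"fn": "move_arm", "kwargs": {
  "series": [
    [[0,3,2,10,0],[0,3,2,18,0],[0,3,2,22,0],[0,3,2,25,0],[0,3,2,28,0],[0,3,2,30.5,0],[0,3,2,30.5,0],[0,3,2,30.5,0],[0,3,2,30.5,0],[0,3,2,30.5,0]]
  ]
}}

```text
time_s: 4.15
eef_pos: [0.6457, -0.2242, 0.0551]
eef_rot: [0.0, 0.697, 0.717, -0.0]
wrist_force: [-1.6, -1.0, 2.7]
opening: -0.001
grasp_force: 1.6
```

```bash
python3 -c "
from h import *
p,t,o=pose();print(p,t,o['wrist_force'],o['time_s'])
im,D=camera('top');C=cal('top');P,u,v=cloud(C,D);m=(abs(P[:,0]-.47)<.08)&(abs(P[:,1]+.23)<.08)&(P[:,2]>.03);print(P[m,0].min(),m.sum())
"
```

```text
[ 0.64574815 -0.22416253  0.05508838] 1.5977941322113531 [-1.64327972 -1.03725078  2.65602542] 4.15
0.3913477909751404 2264
```

Emit:
{"fn": "move_arm", "kwargs": {
  "series": [
    [[0,0,0,1,0],[0,0,0,2,0],[0,0,0,2,0],[0,0,0,2,0],[0,0,0,-15,0],[0,0,0,-50,0],[0,0,0,-90,0],[0,0,0,-120,0],[0,0,0,-140,0],[0,0,0,-140,0]]
  ]
}}

```text
time_s: 5.03
eef_pos: [0.6485, -0.2251, 0.2012]
eef_rot: [0.005, 0.697, 0.717, 0.001]
wrist_force: [0.1, -0.8, 0.8]
opening: -0.004
grasp_force: 0.0
```

```bash
python3 -c "
from h import *
p,t,o=pose();print(p,t,o['wrist_force'],o['time_s'])
im,D=camera('side');cv2.imwrite('pics/s1.png',cv2.resize(im[100:230,220:400],None,fx=3,fy=3));C=cal('side');P,u,v=cloud(C,D)
for y in(-.2,-.16): print([ (round(float(P[q,0].mean()),3),round(float(P[q,2].max()),3)) for x in np.arange(.41,.54,.008) for q in [(abs(P[:,0]-x)<.004)&(abs(P[:,1]-y)<.012)] if q.any()])
"
```

```text
[ 0.64852236 -0.22508619  0.20119826] 1.598064592347593 [ 0.09626635 -0.757176    0.84012781] 5.0333
[(0.411, 0.002), (0.418, 0.001), (0.426, 0.002), (0.433, 0.044), (0.439, 0.043), (0.451, 0.013), (0.458, 0.013), (0.466, 0.013), (0.474, 0.014), (0.482, 0.014), (0.49, 0.013), (0.498, 0.013), (0.506, 0.015), (0.514, 0.013), (0.523, 0.05), (0.529, 0.054), (0.538, 0.052)]
[(0.41, 0.002), (0.418, 0.0), (0.426, 0.002), (0.432, 0.045), (0.442, -0.001), (0.453, -0.002), (0.458, -0.001), (0.469, -0.004), (0.485, -0.002), (0.497, -0.003), (0.509, -0.002), (0.525, 0.051), (0.529, 0.054), (0.538, 0.054)]
```

View pics/s1.png

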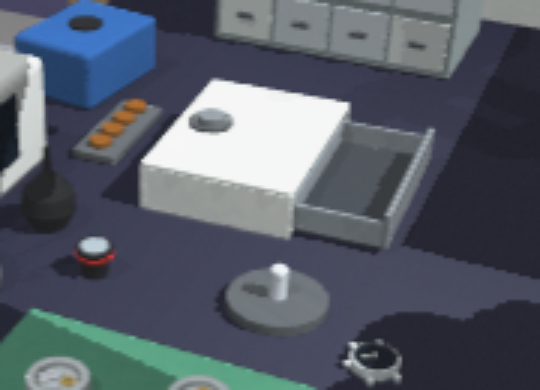

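Side view: the drawer stands fully out at (370,170), floor dark and empty, latch button at (210,120). Now a wrist view over the pad.

Emit:
{"fn": "move_arm", "kwargs": {
  "series": [
    [[0.8,348,-109,-69,-0.01],[0.8,348,-109,-69,-0.01],[0.8,348,-109,-69,-0.01],[0.8,348,-109,-69,-0.01],[0.8,348,-109,-69,-0.01],[0.8,348,-109,-69,-0.01],[0.8,348,-109,-69,-0.01],[0.8,348,-109,-69,-0.01],[0.8,348,-109,-69,-0.01],[0.8,348,-109,-69,-0.01]]
  ]
}}

```text
time_s: 5.92
eef_pos: [0.5247, 0.1269, 0.2635]
eef_rot: [-0.002, 0.692, 0.722, 0.001]
wrist_force: [0.4, 0.3, 0.4]
opening: 0.803
grasp_force: 0.0
```

```bash
cat >> h.py <<'E'
def rings(n,im,D,C,H,pr=True):
    "fit the outer rim (z about .020) by depth-cloud points above the pad"
    P,u,v=cloud(C,D); out=[]
    for h in H:
        m=(np.hypot(P[:,0]-h[0],P[:,1]-h[1])<.045)&(P[:,2]>.0155)&(P[:,2]<.026)
        Q=P[m]
        if len(Q)<20: out.append(None); continue
        (a,b),r=cv2.minEnclosingCircle(Q[:,:2].astype(np.float32)); c=cv2.minAreaRect(Q[:,:2].astype(np.float32))
        out.append((round(c[0][0],4),round(c[0][1],4),round(2*r,4),round(float(np.median(Q[:,2])),4)))
    return out
E
python3 -c "
from h import *
p,t,o=pose();print(p,t,o['opening'],o['time_s'])
im,D=camera('wrist');C=cal('wrist');cv2.imwrite('pics/w2.png',im)
for r in rings('wrist',im,D,C,[(.603,.282),(.609,.173),(.4825,.307),(.499,.1465)]): print(r)
P,u,v=cloud(C,D);m=(np.hypot(P[:,0]-.494,P[:,1]+.015)<.03)&(P[:,2]>.036)&(P[:,2]<.05);print(m.sum(),P[m].mean(0) if m.any() else 0)
for n in ('holder_1_center','movement_1_center'):
  for q in outline_of(n,'wrist'):
    if q['conf']>.25: print(n,q['conf'],q['bbox'],atz(C,*q['bbox'][:2],.02 if n[0]=='h' else .018))
"
```

```text
[0.5247075  0.12694038 0.26346347] 1.613671127118075 0.8028872565639176 5.9167
(0.6035, 0.2787, 0.0525, 0.0175)
(0.6111, 0.17, 0.0523, 0.0177)
(0.4848, 0.2993, 0.0522, 0.0175)
(0.5009, 0.1445, 0.0521, 0.0176)
100 [ 0.49627938 -0.01841122  0.03985791]
holder_1_center 0.92 [231.6, 149.4, 32.1, 37.3] [0.50118793 0.14405775 0.02      ]
holder_1_center 0.51 [211.8, 331.0, 58.8, 11.8] [ 0.47652611 -0.13977284  0.02      ]
movement_1_center 0.81 [233.3, 147.6, 26.2, 21.9] [0.50320518 0.14620441 0.018     ]
```

View pics/w2.png

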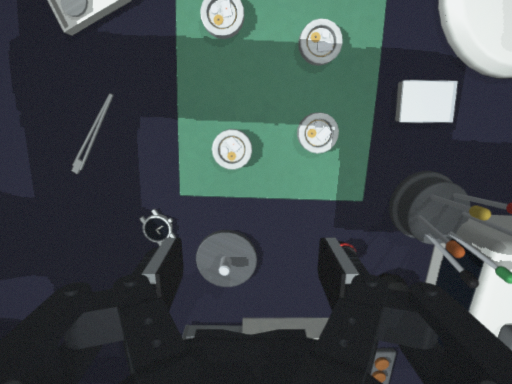

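Wrist view: holders at (222,14), (321,41), (231,150), (319,133), all four with movements; post tip at (224,270), watch (158,229), and the loupe behind the right finger. First target is the ring at (231,150).

Emit:
{"fn": "move_arm", "kwargs": {
  "series": [
    [[0.75,19,-24,190,0],[0.75,19,-24,190,0],[0.75,19,-24,190,0],[0.75,19,-24,190,0],[0.75,19,-24,190,0],[0.75,19,-24,190,0],[0.75,19,-24,190,0],[0.75,19,-24,190,0],[0.75,19,-24,190,0],[0.75,19,-24,190,0]]
  ]
}}

```text
time_s: 6.9
eef_pos: [0.5048, 0.1388, 0.076]
eef_rot: [0.001, 0.694, 0.72, 0.002]
wrist_force: [-0.1, -0.0, 0.1]
opening: 0.751
grasp_force: 0.0
```

```bash
python3 -c "
from h import *
p,t,o=pose();print(p,t,o['opening'],o['time_s'],go([.5005,.1455,.004]))
im,D=camera('wrist');C=cal('wrist');cv2.imwrite('pics/w3.png',im)
print(rings('wrist',im,D,C,[(.500,.1455)]))
q=np.c_[np.cos(t),np.sin(t)][0]
P,u,v=cloud(C,D);d=P-p;x=d[:,0]*q[0]+d[:,1]*q[1];y=d[:,0]*q[1]-d[:,1]*q[0];z=-d[:,2]
for lo,hi in((.025,.06),(-.06,-.025)):
  m=(y>lo)&(y<hi)&(abs(x)<.014)&(z<.025)&(z>-.06); print(m.sum(), np.percentile(z[m],[50,95,99]) if m.any() else 0,np.percentile(abs(y[m]),[2,50,98]) if m.any() else 0)
"
```

```text
[0.5047559  0.13877664 0.07602854] 1.6071084701090381 0.7506353929376912 6.9 (array([ 6.9, -4. , 72. ]), -0.001)
[(0.4995, 0.1475, 0.0518, 0.0181)]
4725 [-0.05131529 -0.01383247 -0.0078188 ] [0.0314073  0.04025087 0.05671693]
4885 [-0.05167492 -0.01370621 -0.00780464] [0.03196703 0.04176803 0.05699937]
```

View pics/w3.png

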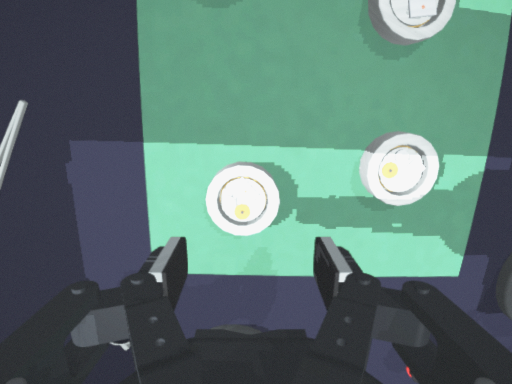

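Close view: target ring at (243,200); tips sit about 8 mm behind the TCP at this opening. Descend and grip.

Emit:
{"fn": "move_arm", "kwargs": {
  "series": [
    [[0.75,9,-5,35,0],[0.75,9,-5,60,0],[0.75,9,-5,74,0],[0.75,9,-5,74,0],[0.75,9,-5,74,0],[0.75,9,-5,74,0],[0.3,9,-5,74,0],[0.3,9,-5,74,0],[0.3,9,-5,74,0],[0.3,9,-5,74,0]]
  ]
}}

```text
time_s: 7.78
eef_pos: [0.4991, 0.148, 0.0022]
eef_rot: [0.001, 0.694, 0.72, 0.001]
wrist_force: [-2.2, -0.5, 8.1]
opening: 0.584
grasp_force: 61.0
```

Emit:
{"fn": "move_arm", "kwargs": {
  "series": [
    [[0.3,0,0,0,0],[0.3,0,0,-30,0],[0.3,0,0,-70,0],[0.3,-10,0,-98,0],[0.3,-50,-3,-98,0],[0.3,-90,-6,-98,0],[0.3,-130,-9,-98,0],[0.3,-155,-11,-98,0],[0.3,-162,-11,-98,0],[0.3,-162,-11,-98,0]]
  ]
}}

```text
time_s: 8.62
eef_pos: [0.4929, -0.0163, 0.0989]
eef_rot: [0.001, 0.695, 0.719, 0.0]
wrist_force: [-0.5, 0.3, -1.3]
opening: 0.579
grasp_force: 63.5
```

```bash
python3 -c "
from h import *
p,t,o=pose();print(p,t,o['opening'],o['grasp_force'],o['time_s'],go([.4945,-.015,.1]))
im,D=camera('wrist');C=cal('wrist');cv2.imwrite('pics/w4.png',im)
d,T=camera('side');C=cal('side');P,u,v=cloud(C,T)
m=(np.hypot(P[:,0]-p[0],P[:,1]-p[1]-.005)<.035)&(P[:,2]>.08)&(P[:,2]<.112);print(m.sum(),P[m].min(0),P[m].max(0))
cv2.imwrite('pics/s4.png',cv2.resize(d[120:240,240:400],None,fx=4,fy=4))
"
```

```text
[ 0.49290155 -0.01631067  0.09885141] 1.6043105473335837 0.5794839636341812 63.512787222862244 8.6167 (array([ 1.3,  1.6, -1.1]), -0.004)
149 [ 0.45802258 -0.03287851  0.09755729] [0.5270807  0.01127665 0.11199833]
```

View pics/s4.png

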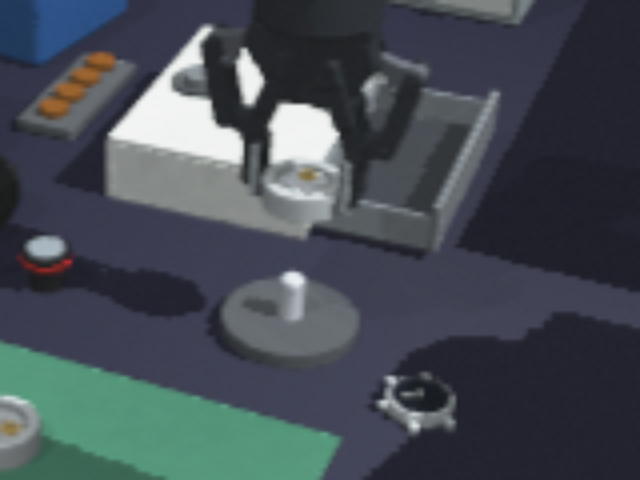

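Side view: the holder is held level, with its movement in it, above the post at (292,295). Lower it with a force check.

Emit:
{"fn": "move_arm", "kwargs": {
  "series": [
    [[0.3,1,2,20,0],[0.3,1,2,40,0],[0.3,1,2,52,0],[0.3,1,2,56,0],[0.3,1,2,60,0],[0.3,1,2,64,0],[0.3,1,2,68,0],[0.3,1,2,68,0],[0.3,1,2,68,0],[0.3,1,2,68,0]]
  ]
}}

```text
time_s: 9.55
eef_pos: [0.4945, -0.0133, 0.0302]
eef_rot: [0.0, 0.694, 0.72, 0.0]
wrist_force: [0.1, -0.2, -1.3]
opening: 0.582
grasp_force: 63.5
```

```bash
python3 -c "
from h import *
p,t,o=pose();print(p,t,o['opening'],o['grasp_force'],o['wrist_force'],o['torque'],o['time_s'],go([.4945,-.015,.0135]))
im,D=camera('wrist');C=cal('wrist');cv2.imwrite('pics/w5.png',im)
"
```

```text
[ 0.494494   -0.01329637  0.0301563 ] 1.6077164636563372 0.5821471600858636 63.5299302265048 [ 0.08836006 -0.18890022 -1.28112352] [-0.02053058 -0.03012506  0.0320427 ] 9.55 (array([-1.7, -0.1, 16.7]), -0.0)
```

View pics/w5.png

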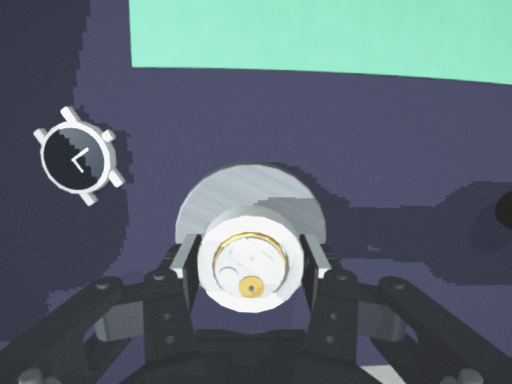

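Wrist view: ring around the post at (251,262), the movement is rising at its far edge. Lower fully, release and move up to the movement.

Emit:
{"fn": "move_arm", "kwargs": {
  "series": [
    [[0.3,-1,0,6,0],[0.3,-1,0,12,0],[0.3,-1,0,16.5,0],[0.3,-1,0,16.5,0],[0.3,-1,0,16.5,0],[0.75,-1,0,16.5,0],[0.75,-1,0,16.5,0],[0.75,-1,0,16.5,0],[0.75,-1,0,-6,0],[0.75,-1,0,-6,0]]
  ]
}}

```text
time_s: 10.43
eef_pos: [0.4962, -0.0147, 0.0384]
eef_rot: [0.002, 0.694, 0.72, 0.001]
wrist_force: [1.2, 0.2, 1.4]
opening: 0.747
grasp_force: 0.0
```

```bash
python3 -c "
from h import *
p,t,o=pose();print(p,t,o['opening'],o['grasp_force'],o['wrist_force'],o['time_s'])
im,D=camera('wrist');C=cal('wrist');cv2.imwrite('pics/w6.png',im)
P,u,v=cloud(C,D);m=(np.hypot(P[:,0]-.4945,P[:,1]+.015)<.024)&(P[:,2]>.049)&(P[:,2]<.059)
print(m.sum(),np.median(P[m],0),cv2.minEnclosingCircle(P[m,:2].astype(np.float32)))
m=(np.hypot(P[:,0]-.4945,P[:,1]+.015)<.035)&(P[:,2]>.025)&(P[:,2]<.035)
print(m.sum(),np.median(P[m],0),cv2.minEnclosingCircle(P[m,:2].astype(np.float32)))
"
```

```text
[ 0.49623877 -0.01471882  0.03835181] 1.608003273158188 0.7468253176699844 0.0 [1.22536477 0.18463479 1.4080915 ] 10.4333
3011 [ 0.49489929 -0.01370282  0.05077854] ((0.4950830638408661, -0.014319450594484806), 0.01672925241291523)
2224 [ 0.49128112 -0.0023852   0.02780005] ((0.49398353695869446, -0.014828512445092201), 0.025963831692934036)
```

View pics/w6.png

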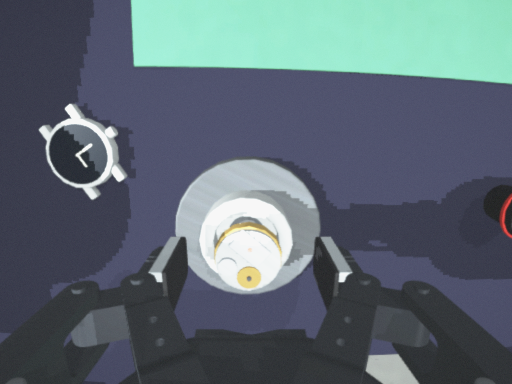

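The movement stands proud at (248,262), centred on the post within a millimetre. Grip it and lift.

Emit:
{"fn": "move_arm", "kwargs": {
  "series": [
    [[0.75,0,-1,-4.6,0],[0.75,0,-1,-4.6,0],[0.2,0,-1,-4.6,0],[0.2,0,-1,-4.6,0],[0.2,0,-1,-4.6,0],[0.2,0,-1,-4.6,0],[0.2,0,-1,-4.6,0],[0.2,0,-1,-30,0],[0.2,0,-1,-60,0],[0.2,0,-1,-60,0]]
  ]
}}

```text
time_s: 11.32
eef_pos: [0.4966, -0.0151, 0.1003]
eef_rot: [0.003, 0.694, 0.72, 0.002]
wrist_force: [2.0, -1.0, 0.4]
opening: 0.373
grasp_force: 59.6
```

```bash
python3 -c "
from h import *
p,t,o=pose();print(p,t,o['opening'],o['grasp_force'],o['wrist_force'],o['time_s'],go([.4833,-.2974,.105]))
im,D=camera('wrist');C=cal('wrist')
q=[np.cos(t),np.sin(t)]
P,u,v=cloud(C,D);d=P-p;x=d[:,0]*q[0]+d[:,1]*q[1];y=d[:,0]*q[1]-d[:,1]*q[0];z=-d[:,2]
for a in np.arange(.014,.08,.006):
  m=(abs(abs(y)-a)<.003)&(abs(x)<.03)&(z<.03); print(round(a,3),m.sum(), np.percentile(z[m],[98]).round(4) if m.any() else 0)
m=(np.hypot(x,y)<.02)&(z<0.01)&(z>-.02);print(m.sum(),np.percentile(z[m],[5,50,95]),np.median(x[m]),cv2.minAreaRect(np.c_[x,y][m].astype(np.float32)))
"
```

```text
[ 0.49662404 -0.01513108  0.10032225] 1.6079344112126714 0.3726361988156497 59.616660475730896 [ 2.00033426 -0.96514983  0.41760781] 11.3167 (array([-281.6,  -23.8,   -4.7]), -0.0)
0.014 6455 [-0.0048]
0.02 5605 [-0.0079]
0.026 2404 [-0.0077]
0.032 1445 [-0.0199]
0.038 3663 [-0.0431]
0.044 7783 [-0.0488]
0.05 5849 [-0.0517]
0.056 3192 [-0.0639]
0.062 816 [-0.074]
0.068 2 [-0.0814]
0.074 0 0
3882 [-0.01229174 -0.00914635 -0.0031486 ] 0.002890085087720899 ((6.795302033424377e-05, -0.0009270645678043365), (0.03368675708770752, 0.0329250767827034), 4.755952835083008)
```

Emit:
{"fn": "move_arm", "kwargs": {
  "series": [
    [[0.2,-282,-23,-5,0],[0.2,-282,-23,-5,0],[0.2,-282,-23,-5,0],[0.2,-282,-23,-5,0],[0.2,-282,-23,-5,0],[0.2,-282,-23,-5,0],[0.2,-282,-23,-5,0],[0.2,-282,-23,-5,0],[0.2,-282,-23,-5,0],[0.2,-282,-23,-5,0]]
  ]
}}

```text
time_s: 12.2
eef_pos: [0.4798, -0.296, 0.0993]
eef_rot: [-0.001, 0.694, 0.72, 0.0]
wrist_force: [-0.7, 0.7, -0.8]
opening: 0.368
grasp_force: 59.6
```

```bash
python3 -c "
from h import *
p,t,o=pose();print(p,t,o['opening'],o['grasp_force'],o['wrist_force'],o['time_s'],go([.4833,-.2974,.0135]))
im,D=camera('wrist');C=cal('wrist');cv2.imwrite('pics/w7.png',im)
P,u,v=cloud(C,D)
for y in(-.24,-.2): print([ (round(float(P[q,0].mean()),3),round(float(np.median(P[q,2])),3)) for x in np.arange(.41,.56,.008) for q in [(abs(P[:,0]-x)<.004)&(abs(P[:,1]-y)<.01)] if q.any()])
"
```

```text
[ 0.47984802 -0.29595618  0.09934637] 1.6071727108343279 0.36835744359385897 59.61622774600983 [-0.73159439  0.73043572 -0.79162081] 12.2 (array([-1.6,  3.4, 85.8]), -0.001)
[(0.41, -0.001), (0.418, -0.001), (0.424, -0.001), (0.437, 0.043), (0.442, 0.031), (0.45, 0.011), (0.458, 0.011), (0.466, 0.012), (0.474, 0.011), (0.482, 0.011), (0.49, 0.012), (0.498, 0.012), (0.506, 0.011), (0.514, 0.012), (0.522, 0.012), (0.53, 0.034), (0.538, 0.051), (0.546, 0.051), (0.554, 0.051)]
[(0.41, -0.001), (0.418, -0.001), (0.424, -0.001), (0.436, 0.043), (0.441, 0.022), (0.45, 0.011), (0.458, 0.011), (0.466, 0.012), (0.474, 0.011), (0.482, 0.011), (0.49, 0.012), (0.498, 0.011), (0.506, 0.011), (0.514, 0.011), (0.522, 0.011), (0.529, 0.05), (0.538, 0.051), (0.546, 0.051), (0.554, 0.051)]
```

View pics/w7.png

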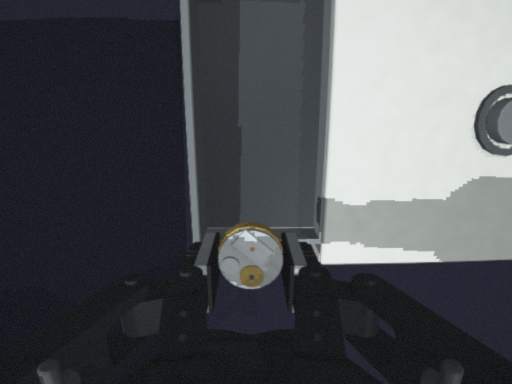

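The movement is held at (250,258). I need to check the end wall at row 235 against the expected drawer edge.

```bash
python3 -c "
from h import *
im,D=camera('wrist');C=cal('wrist');p,t,o=pose();print(p)
for v in (205,220,226,230,234,238,242,246): print(v,[dep(C,u,v,D[v,u]).round(3).tolist() for u in (200,306,314)])
F=np.array([.4828,-.2298]);ex=np.array([.9993,.0366]);ey=np.array([-.0366,.9993])
for y in(-.09,.09): print(y,proj(C,[list(F+s*ex+y*ey)+[zz] for s in(-.04,.038) for zz in (.012,.034)]).round(0).tolist())
im,D=camera('top');C=cal('top');P,u,v=cloud(C,D)
for x in(.47,.5): print([ (round(float(y),3),round(float(np.median(P[q,2])),3)) for y in np.arange(-.35,-.11,.01) for q in [(abs(P[:,0]-x)<.01)&(abs(P[:,1]-y)<.004)] if q.any()])
"
```

```text
[ 0.48036694 -0.29518863  0.09986801]
205 [[0.444, -0.293, 0.036], [0.526, -0.298, 0.011], [0.532, -0.297, 0.014]]
220 [[0.445, -0.303, 0.039], [0.527, -0.31, 0.012], [0.532, -0.308, 0.017]]
226 [[0.445, -0.308, 0.04], [0.527, -0.316, 0.012], [0.532, -0.313, 0.019]]
230 [[0.445, -0.311, 0.04], [0.527, -0.318, 0.016], [0.533, -0.316, 0.018]]
234 [[0.445, -0.313, 0.041], [0.526, -0.318, 0.023], [0.532, -0.318, 0.023]]
238 [[0.445, -0.315, 0.044], [0.524, -0.318, 0.031], [0.53, -0.318, 0.032]]
242 [[0.456, -0.289, 0.107], [0.524, -0.32, 0.035], [0.53, -0.321, 0.033]]
246 [[0.456, -0.289, 0.111], [0.507, -0.287, 0.11], [0.531, -0.324, 0.032]]
-0.09 [[207.0, 229.0], [203.0, 240.0], [302.0, 229.0], [306.0, 240.0]]
0.09 [[199.0, -16.0], [193.0, -30.0], [312.0, -16.0], [319.0, -29.0]]
[(-0.35, 0.005), (-0.32, 0.014), (-0.31, 0.016), (-0.3, 0.018), (-0.29, 0.111), (-0.28, 0.453), (-0.27, 0.452), (-0.26, 0.275), (-0.25, 0.015), (-0.24, 0.015), (-0.23, 0.016), (-0.22, 0.5), (-0.21, 0.469), (-0.2, 0.463), (-0.19, 0.015), (-0.18, 0.014), (-0.17, 0.015), (-0.16, 0.015), (-0.15, 0.014), (-0.14, 0.023), (-0.13, 0.003), (-0.12, 0.003)]
[(-0.32, 0.015), (-0.31, 0.015), (-0.3, 0.015), (-0.29, 0.115), (-0.28, 0.184), (-0.27, 0.306), (-0.26, 0.292), (-0.25, 0.479), (-0.24, 0.469), (-0.23, 0.438), (-0.22, 0.212), (-0.21, 0.015), (-0.2, 0.015), (-0.19, 0.015), (-0.18, 0.014), (-0.17, 0.015), (-0.16, 0.014), (-0.15, 0.014), (-0.14, 0.031), (-0.13, 0.002), (-0.12, 0.003)]
```

Emit:
{"fn": "move_arm", "kwargs": {
  "series": [
    [[0.2,-1,5,0,0],[0.2,-1,5,25,0],[0.2,-1,5,55,0],[0.2,-1,5,76,0],[0.2,-1,5,82,0],[0.2,-1,5,86,0],[0.2,-1,5,86,0],[0.2,-1,5,86,0],[0.2,-1,5,86,0],[0.2,-1,5,86,0]]
  ]
}}

```text
time_s: 13.18
eef_pos: [0.4866, -0.2985, 0.0162]
eef_rot: [0.001, 0.694, 0.72, 0.0]
wrist_force: [0.1, -0.6, 0.3]
opening: 0.368
grasp_force: 59.6
```

```bash
python3 -c "
from h import *
p,t,o=pose();print(p,t,o['opening'],o['grasp_force'],o['wrist_force'],o['time_s'])
"
```

```text
[ 0.48663567 -0.29854013  0.01624855] 1.6078154604790633 0.3675564370591385 59.61591303348541 [ 0.10605315 -0.60355594  0.27134618] 13.1833
```

Emit:
{"fn": "move_arm", "kwargs": {
  "series": [
    [[0.2,0,0,1.5,0],[0.2,0,0,2.7,0],[0.2,0,0,2.7,0],[0.55,0,0,2.7,0],[0.55,0,0,2.7,0],[0.55,0,0,2.7,0],[0.55,0,0,-5,0],[0.55,0,0,-40,0],[0.55,0,0,-80,0],[0.55,0,0,-90,0]]
  ]
}}

```text
time_s: 14.02
eef_pos: [0.4885, -0.3002, 0.1113]
eef_rot: [0.004, 0.694, 0.72, 0.0]
wrist_force: [2.6, -1.4, 1.3]
opening: 0.549
grasp_force: 0.0
```

Emit:
{"fn": "move_arm", "kwargs": {
  "series": [
    [[0.75,283,18,0,0],[0.75,283,18,0,0],[0.75,283,18,0,0],[0.75,283,18,0,0],[0.75,283,18,0,0],[0.75,283,18,0,0],[0.75,283,18,0,0],[0.75,283,18,40,0],[0.75,283,18,60,0],[0.75,283,18,60,0]]
  ]
}}

```text
time_s: 14.85
eef_pos: [0.49, -0.0125, 0.0415]
eef_rot: [-0.003, 0.693, 0.721, -0.002]
wrist_force: [-1.6, 0.4, -0.9]
opening: 0.75
grasp_force: 0.0
```

```bash
cat >> h.py <<'E'
def drawer():
    "top view of the drawer: flat tops at about 24 mm"
    im,D=camera("top");C=cal("top");P,u,v=cloud(C,D);m=(abs(P[:,0]-.485)<.042)&(abs(P[:,1]+.23)<.086)&(P[:,2]>.0195)&(P[:,2]<.035)
    return [(P[m&(abs(P[:,1]-y)<.0225)].mean(0).round(4).tolist(),int((m&(abs(P[:,1]-y)<.0225)).sum())) for y in(-.296,-.251,-.206,-.161) if (m&(abs(P[:,1]-y)<.0225)).sum()>20]
E
python3 -c "
from h import *
p,t,o=pose();print(p,t,o['opening'],o['wrist_force'],o['time_s'])
print(drawer())
im,D=camera('wrist');C=cal('wrist');P,u,v=cloud(C,D)
m=(np.hypot(P[:,0]-.4945,P[:,1]+.015)<.035)&(P[:,2]>.025)&(P[:,2]<.035)
print(m.sum(),cv2.minEnclosingCircle(P[m,:2].astype(np.float32)))
print(go([.494,-.0148,.0145]))
"
```

```text
[ 0.49001537 -0.0125361   0.04151748] 1.6096739772930557 0.7503485765107406 [-1.56248648  0.35988649 -0.86589548] 14.85
[([0.4852, -0.2991, 0.0246], 137)]
3506 ((0.4960519075393677, -0.016040651127696037), 0.026103299111127853)
(array([-0.6,  1. , 30.4]), -0.0)
```

Emit:
{"fn": "move_arm", "kwargs": {
  "series": [
    [[0.75,-1,1,20,0],[0.75,-1,1,31,0],[0.75,-1,1,31,0],[0.75,-1,1,31,0],[0.3,-1,1,31,0],[0.3,-1,1,31,0],[0.3,-1,1,31,0],[0.3,-1,1,31,0],[0.3,-1,1,31,0],[0.3,-1,1,31,0]]
  ]
}}

```text
time_s: 15.78
eef_pos: [0.4952, -0.0157, 0.0155]
eef_rot: [0.001, 0.694, 0.72, 0.0]
wrist_force: [-2.5, -0.1, 5.9]
opening: 0.581
grasp_force: 60.8
```

Emit:
{"fn": "move_arm", "kwargs": {
  "series": [
    [[0.3,0,0,-40,0],[0.3,0,0,-60,0],[0.3,40,3,-60,0],[0.3,80,6,-60,0],[0.3,120,8,-60,0],[0.3,155,11,-60,0],[0.3,162,11,-50,0],[0.3,162,11,-25,0],[0.3,162,11,-15,0],[0.3,162,11,-15,0]]
  ]
}}

```text
time_s: 16.62
eef_pos: [0.4968, 0.1466, 0.0265]
eef_rot: [-0.002, 0.694, 0.72, -0.002]
wrist_force: [0.4, -0.3, -0.6]
opening: 0.576
grasp_force: 67.2
```

```bash
python3 -c "
from h import *
p,t,o=pose();print(p,t,o['opening'],o['grasp_force'],o['wrist_force'],o['time_s'])
im,D=camera('wrist');C=cal('wrist');print(rings('w',im,D,C,[(.603,.282),(.609,.173),(.4825,.307)]))
print(go([.5,.1475,.006]))
"
```

```text
[0.4967931  0.1466023  0.02645637] 1.6079951782073658 0.5758575005417432 67.23368290811777 [ 0.41641617 -0.31530207 -0.64703171] 16.6167
[(0.6022, 0.2649, 0.0418, 0.0194), (0.6107, 0.1727, 0.0526, 0.0192), None]
(array([ 1. ,  2.1, 21.7]), -0.001)
```

Emit:
{"fn": "move_arm", "kwargs": {
  "series": [
    [[0.3,1,2,12,0],[0.3,1,2,18,0],[0.3,1,2,20.5,0],[0.3,1,2,20.5,0],[0.3,1,2,20.5,0],[0.75,1,2,20.5,0],[0.75,1,2,20.5,0],[0.75,1,2,20.5,0],[0.75,1,2,-15,0],[0.75,1,2,-40,0]]
  ]
}}

```text
time_s: 17.5
eef_pos: [0.5003, 0.1481, 0.069]
eef_rot: [-0.001, 0.694, 0.72, -0.001]
wrist_force: [1.8, 0.4, 0.7]
opening: 0.749
grasp_force: 0.0
```

Emit:
{"fn": "move_arm", "kwargs": {
  "series": [
    [[0.75,21,111,0,0],[0.75,21,111,0,0],[0.75,21,111,0,0],[0.75,21,111,0,0],[0.75,21,111,0,0],[0.75,21,111,10,0],[0.75,21,111,10,0],[0.75,21,111,10,0],[0.75,21,111,10,0],[0.75,21,111,10,0]]
  ]
}}

```text
time_s: 18.33
eef_pos: [0.6111, 0.1731, 0.059]
eef_rot: [0.0, 0.694, 0.72, 0.0]
wrist_force: [-0.3, -1.0, -0.6]
opening: 0.752
grasp_force: 0.0
```

```bash
python3 -c "
from h import *
im,D=camera('wrist');C=cal('wrist');r=rings('w',im,D,C,[(.61,.173),(.5,.1475)]);print(r)
p,t,o=pose();print(p,t,o['opening'],o['wrist_force'],o['time_s'])
print(go([*r[0][:2],.005]))
"
```

```text
[(0.6107, 0.1736, 0.0521, 0.0184), (0.5027, 0.1488, 0.0529, 0.0187)]
[0.61126184 0.17315083 0.05911814] 1.607749306475313 0.751524326559197 [ 0.60131285  0.33137865 -0.29560302] 18.3833
(array([ 0.5, -0.5, 54.1]), -0.0)
```

Emit:
{"fn": "move_arm", "kwargs": {
  "series": [
    [[0.75,0,0,35,0],[0.75,0,0,54,0],[0.75,0,0,54,0],[0.75,0,0,54,0],[0.3,0,0,54,0],[0.3,0,0,54,0],[0.3,0,0,54,0],[0.3,0,0,54,0],[0.3,0,0,54,0],[0.3,0,0,54,0]]
  ]
}}

```text
time_s: 19.22
eef_pos: [0.6131, 0.1734, 0.007]
eef_rot: [0.001, 0.694, 0.72, 0.001]
wrist_force: [0.1, -0.3, 6.6]
opening: 0.576
grasp_force: 62.8
```

Emit:
{"fn": "move_arm", "kwargs": {
  "series": [
    [[0.3,0,0,-40,0],[0.3,0,0,-80,0],[0.3,-30,-20,-100,0],[0.3,-184,-123,-100,0],[0.3,-184,-123,-100,0],[0.3,-184,-123,-100,0],[0.3,-184,-123,-100,0],[0.3,-184,-123,-100,0],[0.3,-184,-123,-100,0],[0.3,-184,-123,-100,0]]
  ]
}}

```text
time_s: 20.05
eef_pos: [0.4952, -0.0161, 0.1053]
eef_rot: [0.0, 0.695, 0.719, 0.0]
wrist_force: [0.3, 0.6, -1.4]
opening: 0.58
grasp_force: 62.9
```

```bash
python3 -c "
from h import *
im,D=camera('wrist')
p,t,o=pose();print(p,t,o['opening'],o['grasp_force'],o['wrist_force'],o['time_s'])
print(go([.4947,-.0147,.033]))
"
```

```text
[ 0.4957608  -0.0154154   0.10535009] 1.6065374341451801 0.5702735539889049 62.935562543570995 [ 1.27550924 -1.15148932 -1.7347383 ] 20.1
(array([ 0.8, -1. , 72.4]), -0.001)
```

Emit:
{"fn": "move_arm", "kwargs": {
  "series": [
    [[0.3,1,-1,25,0],[0.3,1,-1,45,0],[0.3,1,-1,54,0],[0.3,1,-1,58,0],[0.3,1,-1,62,0],[0.3,1,-1,66,0],[0.3,1,-1,70,0],[0.3,1,-1,70,0],[0.3,1,-1,70,0],[0.3,1,-1,70,0]]
  ]
}}

```text
time_s: 20.93
eef_pos: [0.4947, -0.0144, 0.0353]
eef_rot: [0.0, 0.694, 0.72, 0.0]
wrist_force: [0.8, 0.4, -1.6]
opening: 0.575
grasp_force: 63.0
```

```bash
python3 -c "
from h import *
p,t,o=pose();print(p,t,o['opening'],o['grasp_force'],o['wrist_force'],o['torque'],o['time_s'])
print(go([.4947,-.0147,.0175]))
"
```

```text
[ 0.49470111 -0.01439376  0.03526355] 1.6077702147731066 0.575212904872562 62.9793418943882 [ 0.77050714  0.35093179 -1.5542196 ] [-0.00589787 -0.04656026  0.01296673] 20.9333
(array([-0.3, -0. , 17.8]), -0.0)
```

Emit:
{"fn": "move_arm", "kwargs": {
  "series": [
    [[0.3,0,0,6,0],[0.3,0,0,12,0],[0.3,0,0,17.5,0],[0.3,0,0,17.5,0],[0.3,0,0,17.5,0],[0.75,0,0,17.5,0],[0.75,0,0,17.5,0],[0.75,0,0,17.5,0],[0.75,0,0,-8,0],[0.75,0,0,-8,0]]
  ]
}}

```text
time_s: 21.77
eef_pos: [0.4962, -0.0147, 0.0454]
eef_rot: [0.002, 0.694, 0.72, 0.001]
wrist_force: [1.5, -0.0, -0.7]
opening: 0.749
grasp_force: 0.0
```

```bash
cat >> h.py <<'E'
def eject():
    im,D=camera("wrist");C=cal("wrist");P,u,v=cloud(C,D);r=[]
    for R,a,b in((.024,.047,.059),(.035,.024,.035)):
        m=(np.hypot(P[:,0]-.4948,P[:,1]+.0148)<R)&(P[:,2]>a)&(P[:,2]<b)
        c=cv2.minEnclosingCircle(P[m,:2].astype(np.float32)); r.append((np.round(c[0],4),round(c[1],4),P[m,2].mean().round(4)))
    return r
E
python3 -c "
from h import *
r=eject();print(r);p,t,o=pose();print(p,t,o['opening'],o['time_s']);print(go([*r[0][0],.043]))
"
```

```text
[(array([ 0.4949, -0.0138]), 0.0169, np.float64(0.0506)), (array([ 0.4943, -0.0142]), 0.026, np.float64(0.0276))]
[ 0.49606674 -0.01473918  0.04449306] 1.6078416740297101 0.7506066428004216 21.8167
(array([ 1. , -1.1,  1.5]), -0.0)
```

Emit:
{"fn": "move_arm", "kwargs": {
  "series": [
    [[0.75,1,-1,1,0],[0.75,1,-1,1,0],[0.2,1,-1,1,0],[0.2,1,-1,1,0],[0.2,1,-1,1,0],[0.2,1,-1,1,0],[0.2,1,-1,1,0],[0.2,1,-1,-30,0],[0.2,1,-1,-60,0],[0.2,1,-1,-60,0]]
  ]
}}

```text
time_s: 22.65
eef_pos: [0.4968, -0.0142, 0.1077]
eef_rot: [0.004, 0.694, 0.72, 0.002]
wrist_force: [2.6, -0.7, -0.2]
opening: 0.368
grasp_force: 59.6
```

Emit:
{"fn": "move_arm", "kwargs": {
  "series": [
    [[0.2,-236,-20,0,0],[0.2,-236,-20,0,0],[0.2,-236,-20,0,0],[0.2,-236,-20,0,0],[0.2,-236,-20,0,0],[0.2,-236,-20,0,0],[0.2,-236,-20,0,0],[0.2,-236,-20,40,0],[0.2,-236,-20,60,0],[0.2,-236,-20,60,0]]
  ]
}}

```text
time_s: 23.48
eef_pos: [0.4786, -0.247, 0.0379]
eef_rot: [-0.005, 0.694, 0.72, -0.0]
wrist_force: [-2.2, 0.2, -0.8]
opening: 0.368
grasp_force: 59.6
```

```bash
python3 -c "
from h import *
im,D=camera('wrist');cv2.imwrite('pics/w8.png',im);p,t,o=pose();print(p,t,o['opening'],o['grasp_force'],o['wrist_force'],o['time_s']);print(go([.4836,-.251,.0135]))
"
```

```text
[ 0.47990294 -0.24780808  0.04018729] 1.6077733574698554 0.36739387606523305 59.62246656417847 [-0.43058738  0.45380348  0.78695587] 23.5333
(array([-3.3,  3.6, 26.7]), -0.0)
```

View pics/w8.png

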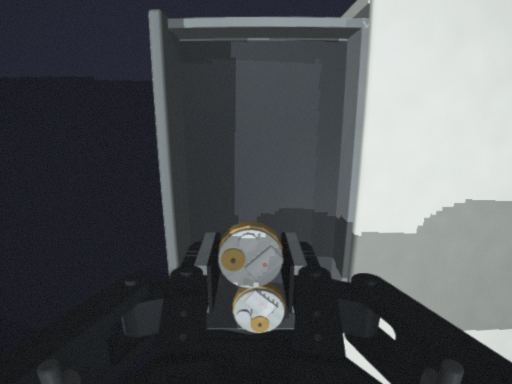

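View: the first movement lies flat at (258,308) in the drawer, the second is held at (250,257), clear of it.

Emit:
{"fn": "move_arm", "kwargs": {
  "series": [
    [[0.2,-3,3,0,0],[0.2,-3,3,10,0],[0.2,-3,3,18,0],[0.2,-3,3,22,0],[0.2,-3,3,25,0],[0.2,-3,3,25,0],[0.2,-3,3,25,0],[0.2,-3,3,25,0],[0.2,-3,3,25,0],[0.2,-3,3,25,0]]
  ]
}}

```text
time_s: 24.37
eef_pos: [0.4853, -0.253, 0.0181]
eef_rot: [0.0, 0.694, 0.72, 0.0]
wrist_force: [-0.5, 0.5, -0.3]
opening: 0.366
grasp_force: 59.6
```

```bash
python3 -c "
from h import *
p,t,o=pose();print(p,t,o['opening'],o['grasp_force'],o['wrist_force'],o['time_s']);print(go([.4836,-.251,.0135]),go([.494,-.0142,.106]))
"
```

```text
[ 0.48530356 -0.2529792   0.01813597] 1.6077374759635774 0.36566504707806974 59.62485730648041 [-0.49570851  0.54899242 -0.27984038] 24.3667
(array([ 2. , -1.6,  4.6]), -0.0) (array([238.3,  17.5, -87.9]), -0.0)
```

Emit:
{"fn": "move_arm", "kwargs": {
  "series": [
    [[0.2,1,-1,2,0],[0.2,1,-1,3.5,0],[0.2,1,-1,3.5,0],[0.55,1,-1,3.5,0],[0.55,1,-1,3.5,0],[0.55,1,-1,3.5,0],[0.55,1,-1,-5,0],[0.55,1,-1,-40,0],[0.55,1,-1,-80,0],[0.55,1,-1,-88,0]]
  ]
}}

```text
time_s: 25.2
eef_pos: [0.4872, -0.2542, 0.1125]
eef_rot: [0.005, 0.694, 0.72, 0.0]
wrist_force: [1.1, -0.9, 0.4]
opening: 0.549
grasp_force: 0.0
```

Emit:
{"fn": "move_arm", "kwargs": {
  "series": [
    [[0.75,238,18,0,0],[0.75,238,18,0,0],[0.75,238,18,0,0],[0.75,238,18,0,0],[0.75,238,18,0,0],[0.75,238,18,0,0],[0.75,238,18,0,0],[0.75,238,18,40,0],[0.75,238,18,60,0],[0.75,238,18,60,0]]
  ]
}}

```text
time_s: 26.03
eef_pos: [0.4902, -0.0125, 0.0426]
eef_rot: [-0.003, 0.694, 0.72, -0.002]
wrist_force: [-1.7, 0.6, 0.4]
opening: 0.752
grasp_force: 0.0
```

```bash
python3 -c "
from h import *
print(drawer());print(eject()[1] if 1 else 0);p,t,o=pose();print(p,t,o['opening'],o['time_s']);print(go([.4943,-.0145,.0155]))
" 2>&1 | tail -5
```

```text
ret = ret.dtype.type(ret / rcount)
[([0.4849, -0.2992, 0.025], 128), ([0.4845, -0.2528, 0.0249], 131)]
(array([ 0.4959, -0.0148]), 0.0261, np.float64(0.0297))
[ 0.49307164 -0.01358958  0.04602968] 1.6075729287136875 0.7456091414640489 26.1333
(array([-1. ,  1.2, 30.5]), -0.0)
```

Emit:
{"fn": "move_arm", "kwargs": {
  "series": [
    [[0.75,-1,1,20,0],[0.75,-1,1,31,0],[0.75,-1,1,31,0],[0.75,-1,1,31,0],[0.3,-1,1,31,0],[0.3,-1,1,31,0],[0.3,-1,1,31,0],[0.3,-1,1,31,0],[0.3,-1,1,31,0],[0.3,-1,1,31,0]]
  ]
}}

```text
time_s: 26.97
eef_pos: [0.4952, -0.0146, 0.0165]
eef_rot: [0.001, 0.694, 0.72, 0.0]
wrist_force: [-2.2, -0.3, 7.8]
opening: 0.573
grasp_force: 60.8
```

Emit:
{"fn": "move_arm", "kwargs": {
  "series": [
    [[0.3,0,0,-40,0],[0.3,0,0,-60,0],[0.3,184,123,-60,0],[0.3,184,123,-60,0],[0.3,184,123,-60,0],[0.3,184,123,-60,0],[0.3,184,123,-60,0],[0.3,184,123,-60,0],[0.3,184,123,-30,0],[0.3,184,123,-15,0]]
  ]
}}

```text
time_s: 27.8
eef_pos: [0.6109, 0.1757, 0.0295]
eef_rot: [0.0, 0.693, 0.721, 0.001]
wrist_force: [-1.1, -1.3, -2.8]
opening: 0.572
grasp_force: 67.9
```

```bash
python3 -c "
from h import *
im,D=camera('wrist');p,t,o=pose();print(p,t,o['opening'],o['grasp_force'],o['time_s'])
C=cal('wrist');print(rings('w',im,D,C,[(.603,.28),(.4825,.305),(.501,.148)]))
print(go([.61,.1735,.0065]))
"
```

```text
[0.6077549  0.17476554 0.025788  ] 1.6092275640831897 0.5722301515570674 67.89388060569763 27.85
[(0.6002, 0.2754, 0.0503, 0.0159), (0.4912, 0.2888, 0.0247, 0.0161), (0.4958, 0.1528, 0.0519, 0.016)]
(array([-1.4,  2.2, 19.3]), 0.001)
```

Emit:
{"fn": "move_arm", "kwargs": {
  "series": [
    [[0.3,-1,2,10,0],[0.3,-1,2,16,0],[0.3,-1,2,19,0],[0.3,-1,2,19,0],[0.3,-1,2,19,0],[0.75,-1,2,19,0],[0.75,-1,2,19,0],[0.75,-1,2,19,0],[0.75,-1,2,-15,0],[0.75,-1,2,-45,0]]
  ]
}}

```text
time_s: 28.68
eef_pos: [0.6107, 0.173, 0.0739]
eef_rot: [-0.001, 0.694, 0.72, -0.002]
wrist_force: [1.3, 0.6, 0.5]
opening: 0.747
grasp_force: 0.0
```

Emit:
{"fn": "move_arm", "kwargs": {
  "series": [
    [[0.75,105,-3,0,0],[0.75,105,-3,0,0],[0.75,105,-3,0,0],[0.75,105,-3,0,0],[0.75,105,-3,10,0],[0.75,105,-3,10,0],[0.75,105,-3,10,0],[0.75,105,-3,10,0],[0.75,105,-3,10,0],[0.75,105,-3,10,0]]
  ]
}}

```text
time_s: 29.52
eef_pos: [0.606, 0.2772, 0.065]
eef_rot: [0.0, 0.694, 0.72, 0.0]
wrist_force: [0.3, -0.4, -0.9]
opening: 0.751
grasp_force: 0.0
```

```bash
python3 -c "
from h import *
im,D=camera('wrist');C=cal('wrist');r=rings('w',im,D,C,[(.603,.281),(.4825,.305),(.61,.1735)]);print(r)
p,t,o=pose();print(p,t,o['opening'],o['wrist_force'],o['time_s'])
print(go([*r[0][:2],.006]))
"
```

```text
[(0.6032, 0.2834, 0.0522, 0.0184), (0.4836, 0.309, 0.053, 0.0182), (0.6118, 0.1926, 0.045, 0.0185)]
[0.60592227 0.27741113 0.06503339] 1.6067822463655472 0.7501412937152517 [ 0.55043064  0.08270044 -0.28439872] 29.5667
(array([ 6.1, -2.5, 59. ]), -0.001)
```

Emit:
{"fn": "move_arm", "kwargs": {
  "series": [
    [[0.75,6,-2.5,35,0],[0.75,6,-2.5,58,0],[0.75,6,-2.5,58,0],[0.75,6,-2.5,58,0],[0.3,6,-2.5,58,0],[0.3,6,-2.5,58,0],[0.3,6,-2.5,58,0],[0.3,6,-2.5,58,0],[0.3,6,-2.5,58,0],[0.3,6,-2.5,58,0]]
  ]
}}

```text
time_s: 30.4
eef_pos: [0.6046, 0.2843, 0.0091]
eef_rot: [0.001, 0.694, 0.72, 0.002]
wrist_force: [0.1, -1.7, 7.4]
opening: 0.572
grasp_force: 62.8
```

Emit:
{"fn": "move_arm", "kwargs": {
  "series": [
    [[0.3,0,0,-40,0],[0.3,0,0,-80,0],[0.3,-20,-8,-100,0],[0.3,-150,-60,-100,0],[0.3,-150,-60,-100,0],[0.3,-150,-60,-100,0],[0.3,-294,-119,-100,0],[0.3,-294,-119,-100,0],[0.3,-294,-119,-100,0],[0.3,-294,-119,-100,0]]
  ]
}}

```text
time_s: 31.23
eef_pos: [0.4952, -0.0121, 0.1072]
eef_rot: [0.0, 0.694, 0.72, 0.0]
wrist_force: [0.3, 0.4, -1.7]
opening: 0.57
grasp_force: 62.9
```

```bash
python3 -c "
from h import *
im,D=camera('wrist')
p,t,o=pose();print(p,t,o['opening'],o['grasp_force'],o['wrist_force'],o['time_s'])
print(go([.4947,-.0147,.034]))
"
```

```text
[ 0.49324978 -0.01840204  0.1068219 ] 1.604925500482955 0.5743585029696681 62.910100780427456 [ 1.29021667 -4.49174471 -3.4465902 ] 31.2833
(array([ 3.7,  1.6, 72.8]), -0.003)
```

Emit:
{"fn": "move_arm", "kwargs": {
  "series": [
    [[0.3,0,0,20,0],[0.3,0,0,42,0],[0.3,0,0,42,0],[0.3,0,0,42,0],[0.3,0,0,42,0],[0.3,0,0,42,0],[0.3,0,0,42,0],[0.3,0,0,42,0],[0.3,0,0,42,0],[0.3,0,0,42,0]]
  ]
}}

```text
time_s: 32.12
eef_pos: [0.4964, -0.0104, 0.0651]
eef_rot: [0.0, 0.694, 0.72, 0.0]
wrist_force: [0.9, 0.8, -0.8]
opening: 0.57
grasp_force: 62.9
```

```bash
python3 -c "
from h import *
p,t,o=pose();print(p,t,o['opening'],o['grasp_force'],o['wrist_force'],o['time_s'])
print(go([.4947,-.0147,.034]))
"
```

```text
[ 0.49636504 -0.01043657  0.06513377] 1.6081467184508835 0.5700470185762622 62.93687839061022 [ 0.88991856  0.80228565 -0.78510208] 32.1167
(array([-4.2, -1.8, 31.1]), 0.0)
```

Emit:
{"fn": "move_arm", "kwargs": {
  "series": [
    [[0.3,-3.5,-2,0,0],[0.3,-3.5,-2,4,0],[0.3,-3.5,-2,8,0],[0.3,-3.5,-2,12,0],[0.3,-3.5,-2,16,0],[0.3,-3.5,-2,20,0],[0.3,-3.5,-2,24,0],[0.3,-3.5,-2,28,0],[0.3,-3.5,-2,28,0],[0.3,-3.5,-2,28,0]]
  ]
}}

```text
time_s: 32.95
eef_pos: [0.4941, -0.014, 0.0365]
eef_rot: [-0.0, 0.694, 0.72, -0.0]
wrist_force: [-0.1, -0.1, -1.1]
opening: 0.57
grasp_force: 63.0
```

```bash
python3 -c "
from h import *
p,t,o=pose();print(p,t,o['opening'],o['grasp_force'],o['wrist_force'],o['time_s'])
print(go([.4947,-.0138,.0195]))
"
```

```text
[ 0.49406508 -0.0139984   0.03646991] 1.6078666030831708 0.5704817088122477 62.965024933218956 [-0.05980278 -0.07394396 -1.14367534] 32.95
(array([ 0.2,  0.6, 17. ]), -0.0)
```

Emit:
{"fn": "move_arm", "kwargs": {
  "series": [
    [[0.3,0,0,6,0],[0.3,0,0,12,0],[0.3,0,0,16.5,0],[0.3,0,0,16.5,0],[0.3,0,0,16.5,0],[0.75,0,0,16.5,0],[0.75,0,0,16.5,0],[0.75,0,0,16.5,0],[0.75,0,0,-7,0],[0.75,0,0,-7,0]]
  ]
}}

```text
time_s: 33.78
eef_pos: [0.4964, -0.0146, 0.0466]
eef_rot: [0.002, 0.694, 0.72, 0.001]
wrist_force: [1.4, -0.6, 0.6]
opening: 0.751
grasp_force: 0.0
```

```bash
python3 -c "
from h import *
r=eject();print(r);p,t,o=pose();print(p,t,o['opening'],o['time_s']);print(go([*r[0][0],.043]))
"
```

```text
[(array([ 0.4945, -0.0156]), 0.017, np.float64(0.0506)), (array([ 0.4941, -0.015 ]), 0.026, np.float64(0.0276))]
[ 0.49617183 -0.01457168  0.04568434] 1.607901059939424 0.7478856271044568 33.8333
(array([-1. , -1.7,  2.7]), -0.0)
```

Emit:
{"fn": "move_arm", "kwargs": {
  "series": [
    [[0.75,-1,-1,2.5,0],[0.75,-1,-1,2.5,0],[0.2,-1,-1,2.5,0],[0.2,-1,-1,2.5,0],[0.2,-1,-1,2.5,0],[0.2,-1,-1,2.5,0],[0.2,-1,-1,2.5,0],[0.2,-1,-1,-30,0],[0.2,-1,-1,-60,0],[0.2,-1,-1,-60,0]]
  ]
}}

```text
time_s: 34.67
eef_pos: [0.497, -0.016, 0.1089]
eef_rot: [0.004, 0.694, 0.72, 0.002]
wrist_force: [1.5, -0.2, 0.3]
opening: 0.372
grasp_force: 59.6
```

Emit:
{"fn": "move_arm", "kwargs": {
  "series": [
    [[0.2,-190,-18,0,0],[0.2,-190,-18,0,0],[0.2,-190,-18,0,0],[0.2,-190,-18,0,0],[0.2,-190,-18,0,0],[0.2,-190,-18,0,0],[0.2,-190,-18,40,0],[0.2,-190,-18,60,0],[0.2,-190,-18,60,0],[0.2,-190,-18,60,0]]
  ]
}}

```text
time_s: 35.5
eef_pos: [0.4813, -0.2045, 0.0426]
eef_rot: [-0.002, 0.694, 0.72, -0.0]
wrist_force: [0.1, 0.2, -0.1]
opening: 0.369
grasp_force: 59.6
```

```bash
python3 -c "
from h import *
im,D=camera('wrist');cv2.imwrite('pics/w9.png',im);p,t,o=pose();print(p,t,o['opening'],o['grasp_force'],o['wrist_force'],o['time_s']);print(go([.483,-.206,.0135]))
"
```

```text
[ 0.48251264 -0.20525169  0.04406574] 1.608337605858141 0.3646948285468127 59.63372468948364 [-0.23548373  0.94629952 -0.61115429] 35.55
(array([-0.8,  0.5, 30.6]), 0.0)
```

Emit:
{"fn": "move_arm", "kwargs": {
  "series": [
    [[0.2,0,0,10,0],[0.2,0,0,20,0],[0.2,0,0,25,0],[0.2,0,0,28,0],[0.2,0,0,29,0],[0.2,0,0,29,0],[0.2,0,0,29,0],[0.2,0,0,29,0],[0.2,0,0,29,0],[0.2,0,0,29,0]]
  ]
}}

```text
time_s: 36.38
eef_pos: [0.4825, -0.2058, 0.015]
eef_rot: [0.0, 0.694, 0.72, 0.0]
wrist_force: [0.5, -0.1, -0.1]
opening: 0.366
grasp_force: 59.6
```

```bash
python3 -c "
from h import *
p,t,o=pose();print(p,t,o['opening'],o['grasp_force'],o['wrist_force'],o['time_s']);print(go([.4943,-.015,.106]))
"
```

```text
[ 0.48250644 -0.20581413  0.0150472 ] 1.6077803714980463 0.3663686253782533 59.63380515575409 [ 0.52487743 -0.09410953 -0.06277188] 36.3833
(array([190.2,  18.8, -91. ]), -0.0)
```

Emit:
{"fn": "move_arm", "kwargs": {
  "series": [
    [[0.2,0,0,1,0],[0.2,0,0,1,0],[0.55,0,0,1,0],[0.55,0,0,1,0],[0.55,0,0,1,0],[0.55,0,0,-5,0],[0.55,0,0,-40,0],[0.55,0,0,-80,0],[0.55,0,0,-91,0],[0.55,0,0,-91,0]]
  ]
}}

```text
time_s: 37.22
eef_pos: [0.4852, -0.2076, 0.1105]
eef_rot: [0.004, 0.694, 0.72, 0.001]
wrist_force: [0.2, 0.1, -0.4]
opening: 0.549
grasp_force: 0.0
```

Emit:
{"fn": "move_arm", "kwargs": {
  "series": [
    [[0.75,190,19,0,0],[0.75,190,19,0,0],[0.75,190,19,0,0],[0.75,190,19,0,0],[0.75,190,19,0,0],[0.75,190,19,0,0],[0.75,190,19,40,0],[0.75,190,19,60,0],[0.75,190,19,60,0],[0.75,190,19,60,0]]
  ]
}}

```text
time_s: 38.05
eef_pos: [0.4927, -0.0151, 0.0444]
eef_rot: [-0.002, 0.694, 0.72, -0.001]
wrist_force: [1.1, 0.1, -0.4]
opening: 0.749
grasp_force: 0.0
```

```bash
python3 -c "
from h import *
print(drawer());print(eject()[1] if 1 else 0);p,t,o=pose();print(p,t,o['opening'],o['time_s']);print(go([.4945,-.015,.0155]))
" 2>&1 | tail -5
```

```text
ret = ret.dtype.type(ret / rcount)
[([0.4855, -0.2984, 0.0248], 137), ([0.4852, -0.2525, 0.0249], 132), ([0.4824, -0.2075, 0.0249], 119)]
(array([ 0.4954, -0.0158]), 0.0263, np.float64(0.0291))
[ 0.49502167 -0.01573642  0.04664019] 1.6072029544337787 0.7476687302633664 38.15
(array([ 0.8, -0.5, 31.1]), -0.001)
```

Emit:
{"fn": "move_arm", "kwargs": {
  "series": [
    [[0.75,0,0,20,0],[0.75,0,0,31,0],[0.75,0,0,31,0],[0.75,0,0,31,0],[0.3,0,0,31,0],[0.3,0,0,31,0],[0.3,0,0,31,0],[0.3,0,0,31,0],[0.3,0,0,31,0],[0.3,0,0,31,0]]
  ]
}}

```text
time_s: 38.98
eef_pos: [0.495, -0.0154, 0.0163]
eef_rot: [0.001, 0.694, 0.72, 0.0]
wrist_force: [-3.0, 0.6, 5.8]
opening: 0.579
grasp_force: 60.8
```

Emit:
{"fn": "move_arm", "kwargs": {
  "series": [
    [[0.3,0,0,-40,0],[0.3,0,0,-80,0],[0.3,292,119,-80,0],[0.3,292,119,-80,0],[0.3,292,119,-80,0],[0.3,292,119,-80,0],[0.3,292,119,-80,0],[0.3,292,119,-80,0],[0.3,292,119,-80,0],[0.3,292,119,-80,0]]
  ]
}}

```text
time_s: 39.82
eef_pos: [0.6034, 0.2855, 0.096]
eef_rot: [0.0, 0.693, 0.721, 0.001]
wrist_force: [0.2, 0.3, -0.8]
opening: 0.575
grasp_force: 67.3
```

```bash
python3 -c "
from h import *
im,D=camera('wrist');p,t,o=pose();print(p,t,o['opening'],o['grasp_force'],o['time_s'])
print(go([.603,.281,.0065]))
im,D=camera('side');C=cal('side');print(rings('w',im,D,C,[(.609,.173),(.4825,.308),(.5,.148)]))
"
```

```text
[0.60404819 0.28810969 0.09616375] 1.6115759762924065 0.5760143531439057 67.336106300354 39.8667
(array([-7.1, -1.3, 89.7]), 0.004)
[(0.6087, 0.17, 0.0557, 0.019), (0.482, 0.3086, 0.053, 0.0186), (0.5004, 0.1484, 0.0541, 0.019)]
```

Emit:
{"fn": "move_arm", "kwargs": {
  "series": [
    [[0.3,-3,-1,30,0],[0.3,-3,-1,60,0],[0.3,-3,-1,78,0],[0.3,-3,-1,85,0],[0.3,-3,-1,85,0],[0.3,-3,-1,85,0],[0.3,-3,-1,85,0],[0.3,-3,-1,85,0],[0.3,-3,-1,85,0],[0.3,-3,-1,85,0]]
  ]
}}

```text
time_s: 40.75
eef_pos: [0.602, 0.2782, 0.0107]
eef_rot: [0.0, 0.694, 0.72, 0.001]
wrist_force: [-1.1, -0.8, -1.4]
opening: 0.576
grasp_force: 67.3
```

```bash
python3 -c "
from h import *
p,t,o=pose();print(p,t,o['opening'],o['grasp_force'],o['wrist_force'],o['time_s'])
print(go([.603,.281,.0065]),go([.483,.305,.07]))
"
```

```text
[0.60204289 0.27815591 0.01065218] 1.607741638906613 0.5755704313565466 67.32846479862928 [-1.05947286 -0.7581298  -1.3842661 ] 40.75
(array([2.8, 1.1, 4.2]), -0.0) (array([  31.2, -118. ,  -59.3]), -0.0)
```

Emit:
{"fn": "move_arm", "kwargs": {
  "series": [
    [[0.3,0,0,2,0],[0.3,0,0,4,0],[0.3,0,0,4,0],[0.75,0,0,4,0],[0.75,0,0,4,0],[0.75,0,0,4,0],[0.75,0,0,4,0],[0.75,0,0,-30,0],[0.75,0,0,-60,0],[0.75,0,0,-60,0]]
  ]
}}

```text
time_s: 41.58
eef_pos: [0.6057, 0.2793, 0.0765]
eef_rot: [0.003, 0.694, 0.72, 0.004]
wrist_force: [1.3, 0.3, 0.5]
opening: 0.753
grasp_force: 0.0
```

Emit:
{"fn": "move_arm", "kwargs": {
  "series": [
    [[0.75,31,-118,0,0],[0.75,31,-118,0,0],[0.75,31,-118,0,0],[0.75,31,-118,0,0],[0.75,31,-118,5,0],[0.75,31,-118,5,0],[0.75,31,-118,5,0],[0.75,31,-118,5,0],[0.75,31,-118,5,0],[0.75,31,-118,5,0]]
  ]
}}

```text
time_s: 42.42
eef_pos: [0.4833, 0.3044, 0.0648]
eef_rot: [0.0, 0.694, 0.72, 0.0]
wrist_force: [0.1, 0.6, -1.2]
opening: 0.752
grasp_force: 0.0
```

```bash
python3 -c "
from h import *
im,D=camera('wrist');C=cal('wrist');r=rings('w',im,D,C,[(.483,.308),(.603,.28)]);print(r)
p,t,o=pose();print(p,t,o['opening'],o['wrist_force'],o['time_s'])
print(go([*r[0][:2],.006]))
"
```

```text
[(0.4834, 0.3092, 0.0518, 0.0183), (0.6008, 0.2794, 0.0529, 0.0186)]
[0.4831271  0.30441699 0.06475253] 1.6070330245913724 0.7450317266303 [ 0.87063588  0.67104774 -0.53991579] 42.4667
(array([ 4.8,  0.4, 58.8]), -0.001)
```

Emit:
{"fn": "move_arm", "kwargs": {
  "series": [
    [[0.75,5,0,35,0],[0.75,5,0,58.5,0],[0.75,5,0,58.5,0],[0.75,5,0,58.5,0],[0.3,5,0,58.5,0],[0.3,5,0,58.5,0],[0.3,5,0,58.5,0],[0.3,5,0,58.5,0],[0.3,5,0,58.5,0],[0.3,5,0,58.5,0]]
  ]
}}

```text
time_s: 43.3
eef_pos: [0.4838, 0.3102, 0.0081]
eef_rot: [0.001, 0.694, 0.72, 0.001]
wrist_force: [-0.2, 0.1, 6.6]
opening: 0.573
grasp_force: 62.8
```

Emit:
{"fn": "move_arm", "kwargs": {
  "series": [
    [[0.3,0,0,-40,0],[0.3,0,0,-80,0],[0.3,-30,0,-100,0],[0.3,-280,0,-100,0],[0.3,-280,0,-100,0],[0.3,-280,0,-100,0],[0.3,-280,0,-100,0],[0.3,-280,0,-100,0],[0.3,-280,0,-100,0],[0.3,-280,0,-100,0]]
  ]
}}

```text
time_s: 44.13
eef_pos: [0.4935, 0.0231, 0.1071]
eef_rot: [0.002, 0.696, 0.718, -0.0]
wrist_force: [0.7, 0.4, -1.4]
opening: 0.57
grasp_force: 63.0
```

```bash
python3 -c "
from h import *
p,t,o=pose();print(p,t,o['opening'],o['grasp_force'],o['wrist_force'],o['time_s'])
print(go([.4947,-.0147,.065]))
"
```

```text
[0.49352684 0.02312299 0.1070538 ] 1.6015982124597272 0.5697701461615905 63.02634273190051 [ 0.68242907  0.44781931 -1.44391368] 44.1333
(array([-37.8,   0. ,  42.1]), -0.006)
```

Emit:
{"fn": "move_arm", "kwargs": {
  "series": [
    [[0.3,-20,0,0,0],[0.3,-43,0,0,0],[0.3,-43,0,0,0],[0.3,-43,0,20,0],[0.3,-43,0,42,0],[0.3,-43,0,42,0],[0.3,-43,0,42,0],[0.3,-43,0,42,0],[0.3,-43,0,42,0],[0.3,-43,0,42,0]]
  ]
}}

```text
time_s: 44.97
eef_pos: [0.4952, -0.0131, 0.0656]
eef_rot: [0.001, 0.694, 0.72, 0.001]
wrist_force: [-0.7, 0.1, -0.7]
opening: 0.568
grasp_force: 63.0
```

```bash
python3 -c "
from h import *
p,t,o=pose();print(p,t,o['opening'],o['grasp_force'],o['wrist_force'],o['time_s'])
print(go([.4947,-.0137,.036]))
"
```

```text
[ 0.4952191  -0.01308017  0.06557547] 1.6082643812878439 0.5684128755667189 62.97972948756069 [-0.6590949   0.06468894 -0.72767514] 44.9667
(array([-0.6, -0.5, 29.6]), 0.0)
```

Emit:
{"fn": "move_arm", "kwargs": {
  "series": [
    [[0.3,-0.6,-0.5,4,0],[0.3,-0.6,-0.5,8,0],[0.3,-0.6,-0.5,12,0],[0.3,-0.6,-0.5,16,0],[0.3,-0.6,-0.5,20,0],[0.3,-0.6,-0.5,24,0],[0.3,-0.6,-0.5,28,0],[0.3,-0.6,-0.5,29,0],[0.3,-0.6,-0.5,29,0],[0.3,-0.6,-0.5,29,0]]
  ]
}}

```text
time_s: 45.8
eef_pos: [0.4938, -0.0137, 0.0352]
eef_rot: [-0.0, 0.694, 0.72, -0.0]
wrist_force: [0.6, -0.3, -1.0]
opening: 0.571
grasp_force: 63.0
```

```bash
python3 -c "
from h import *
p,t,o=pose();print(p,t,o['opening'],o['grasp_force'],o['wrist_force'],o['time_s'])
print(go([.4947,-.0137,.0185]))
"
```

```text
[ 0.49376974 -0.01373477  0.03523647] 1.6077929538584148 0.5710278569523445 63.0103508150205 [ 0.60857978 -0.27473112 -1.0064042 ] 45.8
(array([ 0. ,  0.9, 16.7]), -0.0)
```

Emit:
{"fn": "move_arm", "kwargs": {
  "series": [
    [[0.3,0,0,6,0],[0.3,0,0,12,0],[0.3,0,0,16.5,0],[0.3,0,0,16.5,0],[0.3,0,0,16.5,0],[0.75,0,0,16.5,0],[0.75,0,0,16.5,0],[0.75,0,0,16.5,0],[0.75,0,0,-8,0],[0.75,0,0,-8,0]]
  ]
}}

```text
time_s: 46.63
eef_pos: [0.4958, -0.0142, 0.046]
eef_rot: [0.002, 0.694, 0.72, 0.001]
wrist_force: [2.1, -0.7, 1.0]
opening: 0.748
grasp_force: 0.0
```

```bash
python3 -c "
from h import *
r=eject();print(r);p,t,o=pose();print(p,t,o['opening'],o['time_s']);print(go([*r[0][0],.043]))
"
```

```text
[(array([ 0.4939, -0.0147]), 0.0171, np.float64(0.0506)), (array([ 0.4936, -0.0144]), 0.0261, np.float64(0.0276))]
[ 0.49558948 -0.01419353  0.04504847] 1.6078931701442885 0.7513046081890703 46.6833
(array([-0.4, -1.7,  2. ]), -0.0)
```

Emit:
{"fn": "move_arm", "kwargs": {
  "series": [
    [[0.75,0,-1,2,0],[0.75,0,-1,2,0],[0.2,0,-1,2,0],[0.2,0,-1,2,0],[0.2,0,-1,2,0],[0.2,0,-1,2,0],[0.2,0,-1,2,0],[0.2,0,-1,-30,0],[0.2,0,-1,-60,0],[0.2,0,-1,-60,0]]
  ]
}}

```text
time_s: 47.52
eef_pos: [0.4964, -0.0146, 0.1083]
eef_rot: [0.004, 0.694, 0.72, 0.002]
wrist_force: [1.6, -0.6, 0.1]
opening: 0.37
grasp_force: 59.6
```

Emit:
{"fn": "move_arm", "kwargs": {
  "series": [
    [[0.2,-147,-17,0,0],[0.2,-147,-17,0,0],[0.2,-147,-17,0,0],[0.2,-147,-17,0,0],[0.2,-147,-17,0,0],[0.2,-147,-17,0,0],[0.2,-147,-17,40,0],[0.2,-147,-17,60,0],[0.2,-147,-17,60,0],[0.2,-147,-17,60,0]]
  ]
}}

```text
time_s: 48.35
eef_pos: [0.4802, -0.1594, 0.0422]
eef_rot: [-0.002, 0.693, 0.721, -0.0]
wrist_force: [0.3, 0.3, -0.8]
opening: 0.367
grasp_force: 59.6
```

```bash
python3 -c "
from h import *
im,D=camera('wrist');cv2.imwrite('pics/w10.png',im);p,t,o=pose();print(p,t,o['opening'],o['grasp_force'],o['wrist_force'],o['time_s']);print(go([.481,-.162,.015]))
"
```

```text
[ 0.48140172 -0.16028453  0.04360969] 1.6091511537571177 0.3668721885584573 59.64333951473236 [ 0.36472359 -0.0933056  -0.49928798] 48.4
(array([-1.7, -0.5, 28.6]), 0.001)
```

View pics/w10.png

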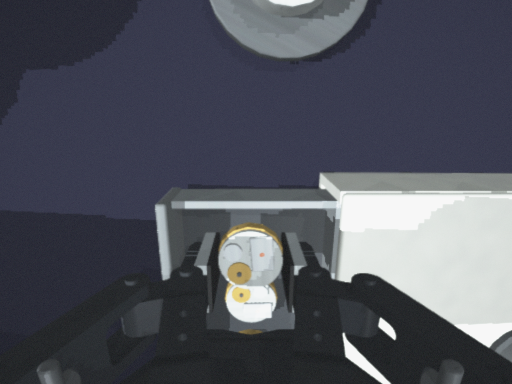

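View: the fourth movement is held at (250,257) inside the end wall (row 203), the third lies at (250,300). Lower it.

Emit:
{"fn": "move_arm", "kwargs": {
  "series": [
    [[0.2,-1,0,10,0],[0.2,-1,0,20,0],[0.2,-1,0,25,0],[0.2,-1,0,28,0],[0.2,-1,0,28.5,0],[0.2,-1,0,28.5,0],[0.2,-1,0,28.5,0],[0.2,-1,0,28.5,0],[0.2,-1,0,28.5,0],[0.2,-1,0,28.5,0]]
  ]
}}

```text
time_s: 49.23
eef_pos: [0.4814, -0.1624, 0.015]
eef_rot: [0.0, 0.694, 0.72, 0.0]
wrist_force: [0.2, -0.5, -0.4]
opening: 0.369
grasp_force: 59.6
```

```bash
python3 -c "
from h import *
p,t,o=pose();print(p,t,o['opening'],o['grasp_force'],o['wrist_force'],o['time_s']);print(go([.4938,-.0145,.106]))
"
```

```text
[ 0.48140909 -0.16242822  0.01504856] 1.6077439080726104 0.3688281211484145 59.64428722858429 [ 0.16079431 -0.50129888 -0.42277053] 49.2333
(array([147.4,  17.8, -91. ]), -0.0)
```

Emit:
{"fn": "move_arm", "kwargs": {
  "series": [
    [[0.2,0,0,1,0],[0.2,0,0,1,0],[0.55,0,0,1,0],[0.55,0,0,1,0],[0.55,0,0,1,0],[0.55,0,0,-5,0],[0.55,0,0,-40,0],[0.55,0,0,-80,0],[0.55,0,0,-91,0],[0.55,0,0,-91,0]]
  ]
}}

```text
time_s: 50.07
eef_pos: [0.4841, -0.164, 0.1104]
eef_rot: [0.004, 0.694, 0.72, 0.001]
wrist_force: [1.0, -0.3, -0.1]
opening: 0.55
grasp_force: 0.0
```

Emit:
{"fn": "move_arm", "kwargs": {
  "series": [
    [[0.75,147,18,0,0],[0.75,147,18,0,0],[0.75,147,18,0,0],[0.75,147,18,0,0],[0.75,147,18,0,0],[0.75,147,18,0,0],[0.75,147,18,40,0],[0.75,147,18,60,0],[0.75,147,18,60,0],[0.75,147,18,60,0]]
  ]
}}

```text
time_s: 50.9
eef_pos: [0.4925, -0.0154, 0.0446]
eef_rot: [-0.002, 0.694, 0.72, -0.001]
wrist_force: [0.8, 0.1, 0.3]
opening: 0.754
grasp_force: 0.0
```

```bash
python3 -c "
from h import *
print(drawer());print(eject()[1] if 1 else 0);p,t,o=pose();print(p,t,o['opening'],o['time_s']);print(go([.4938,-.0145,.0155]))
" 2>&1 | tail -5
```

```text
ret = ret.dtype.type(ret / rcount)
[([0.4844, -0.2991, 0.0247], 137), ([0.4853, -0.2532, 0.0248], 123), ([0.4827, -0.2075, 0.0249], 120)]
(array([ 0.4946, -0.0151]), 0.0264, np.float64(0.0291))
[ 0.49467064 -0.01572457  0.04679736] 1.6067508585094041 0.7474787490153612 51.0
(array([ 1.3, -0.8, 31.3]), -0.001)
```

Emit:
{"fn": "move_arm", "kwargs": {
  "series": [
    [[0.75,0,0,20,0],[0.75,0,0,31,0],[0.75,0,0,31,0],[0.75,0,0,31,0],[0.3,0,0,31,0],[0.3,0,0,31,0],[0.3,0,0,31,0],[0.3,0,0,31,0],[0.3,0,0,31,0],[0.3,0,0,31,0]]
  ]
}}

```text
time_s: 51.83
eef_pos: [0.4949, -0.015, 0.0161]
eef_rot: [0.001, 0.694, 0.72, 0.001]
wrist_force: [-0.9, -0.5, 6.7]
opening: 0.572
grasp_force: 62.7
```

Emit:
{"fn": "move_arm", "kwargs": {
  "series": [
    [[0.3,0,0,-40,0],[0.3,0,0,-80,0],[0.3,40,0,-80,0],[0.3,280,1,-80,0],[0.3,280,1,-80,0],[0.3,280,1,-80,0],[0.3,280,1,-80,0],[0.3,280,1,-80,0],[0.3,280,1,-80,0],[0.3,280,1,-80,0]]
  ]
}}

```text
time_s: 52.67
eef_pos: [0.4836, 0.2706, 0.0954]
eef_rot: [-0.0, 0.692, 0.722, 0.001]
wrist_force: [-0.2, -0.2, -0.5]
opening: 0.57
grasp_force: 70.6
```

```bash
python3 -c "
from h import *
p,t,o=pose();print(p,t,o['opening'],o['grasp_force'],o['time_s'])
print(drawer());p,t,o=pose();print(p,go([.4834,.3085,.0075]))
im,D=camera('side');C=cal('side');print(rings('w',im,D,C,[(.609,.173),(.6,.28),(.5,.148)]))
"
```

```text
[0.48362165 0.27058359 0.09535649] 1.6127097185103587 0.5702131593272892 70.63320047222078 52.6667
[([0.4854, -0.2989, 0.0249], 131), ([0.485, -0.253, 0.0246], 126), ([0.4821, -0.2076, 0.025], 118), ([0.4813, -0.1638, 0.0249], 120)]
[0.48371175 0.2681198  0.09502918] (array([40.4,  1.4, 87.5]), 0.005)
[(0.612, 0.1731, 0.055, 0.0191), (0.6006, 0.2783, 0.0531, 0.0189), (0.4972, 0.1413, 0.0502, 0.0188)]
```

Emit:
{"fn": "move_arm", "kwargs": {
  "series": [
    [[0.3,25,1,0,0],[0.3,42,1,20,0],[0.3,42,1,50,0],[0.3,42,1,75,0],[0.3,42,1,84,0],[0.3,42,1,84,0],[0.3,42,1,84,0],[0.3,42,1,84,0],[0.3,42,1,84,0],[0.3,42,1,84,0]]
  ]
}}

```text
time_s: 53.6
eef_pos: [0.485, 0.3073, 0.0123]
eef_rot: [0.001, 0.694, 0.72, 0.001]
wrist_force: [1.1, -0.4, -1.0]
opening: 0.566
grasp_force: 70.6
```

```bash
python3 -c "
from h import *
p,t,o=pose();print(p,t,o['opening'],o['grasp_force'],o['wrist_force'],o['time_s'])
print(go([.4834,.3085,.0065]))
"
```

```text
[0.48502248 0.3073177  0.01234941] 1.6074842183911613 0.5658469542833333 70.62536160461605 [ 1.13666891 -0.3810606  -0.9588033 ] 53.6
(array([ 1.2, -1.6,  5.8]), -0.001)
```

Emit:
{"fn": "move_arm", "kwargs": {
  "series": [
    [[0.3,0,0,3,0],[0.3,0,0,5.5,0],[0.3,0,0,5.5,0],[0.75,0,0,5.5,0],[0.75,0,0,5.5,0],[0.75,0,0,5.5,0],[0.75,0,0,5.5,0],[0.75,0,0,-30,0],[0.75,0,0,-70,0],[0.75,0,0,-90,0]]
  ]
}}

```text
time_s: 54.43
eef_pos: [0.4853, 0.3078, 0.1043]
eef_rot: [0.001, 0.694, 0.72, 0.002]
wrist_force: [1.9, 0.3, 0.1]
opening: 0.748
grasp_force: 0.0
```

Emit:
{"fn": "move_arm", "kwargs": {
  "series": [
    [[0,-268,-67,0,0],[0,-268,-67,0,0],[0,-268,-67,0,0],[0,-268,-67,0,0],[0,-268,-67,0,0],[0,-268,-67,0,0],[0,-268,-67,0,0],[0,-268,-67,0,0],[0,-268,-67,0,0],[0,-268,-67,0,0]]
  ]
}}

```text
time_s: 55.27
eef_pos: [0.427, 0.037, 0.1009]
eef_rot: [0.0, 0.694, 0.72, 0.0]
wrist_force: [-0.7, 0.0, 0.1]
opening: -0.001
grasp_force: 0.0
```

```bash
python3 -c "
from h import *
im,D=camera('top');C=cal('top');print(rings('t',im,D,C,[(.605,.281),(.61,.172),(.4834,.307),(.5,.1455)]));cv2.imwrite('pics/t9.png',cv2.resize(im[90:290,170:450],None,fx=2.85,fy=2.85,interpolation=cv2.INTER_CUBIC))
p,t,o=pose();print(p,t,o['opening'],o['time_s']);print(go([.38,-.233,.1]))
"
```

```text
[(0.6022, 0.276, 0.0522, 0.0216), (0.6136, 0.1716, 0.0514, 0.0217), (0.4851, 0.3057, 0.0522, 0.0216), (0.503, 0.1477, 0.0514, 0.0217)]
[0.42702835 0.03745324 0.10083324] 1.608221143708641 -0.0017168017573633955 55.3167
(array([-268.5,  -57.1,    0.8]), 0.0)
```

View pics/t9.png

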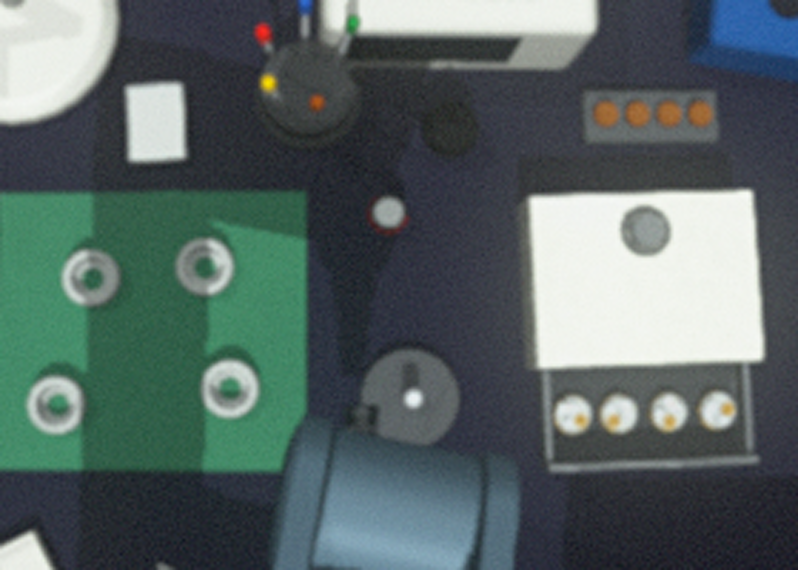

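All four holders stand empty on the pad at (91,277), (204,267), (56,404), (231,388). The four movements lie in a row at (574,412), (619,413), (668,411), (717,410). Now shut the drawer.

Emit:
{"fn": "move_arm", "kwargs": {
  "series": [
    [[0,-268,-57,0,0],[0,-268,-57,0,0],[0,-268,-57,0,0],[0,-268,-57,0,0],[0,-268,-57,0,0],[0,-268,-57,0,0],[0,-268,-57,0,0],[0,-268,-57,0,0],[0,-268,-57,0,0],[0,-268,-57,0,0]]
  ]
}}

```text
time_s: 56.15
eef_pos: [0.3801, -0.2315, 0.1003]
eef_rot: [-0.001, 0.693, 0.721, 0.0]
wrist_force: [0.1, -0.4, -0.0]
opening: -0.002
grasp_force: 0.0
```

Emit:
{"fn": "move_arm", "kwargs": {
  "series": [
    [[0,0,0,30,0],[0,0,0,60,0],[0,0,0,74,0],[0,0,0,74,0],[0,0,0,74,0],[0,0,0,74,0],[0,0,0,74,0],[0,0,0,74,0],[0,0,0,74,0],[0,0,0,74,0]]
  ]
}}

```text
time_s: 56.98
eef_pos: [0.3802, -0.2335, 0.0275]
eef_rot: [0.001, 0.694, 0.72, -0.0]
wrist_force: [-0.6, 0.2, -0.3]
opening: 0.003
grasp_force: 0.0
```

```bash
python3 -c "
from h import *
p,t,o=pose();print(p,t,o['opening'],o['wrist_force'],o['time_s']);print(go([.51,-.229,.026]))
im,D=camera('wrist');C=cal('wrist')
q=[np.cos(t),np.sin(t)]
P,u,v=cloud(C,D);d=P-p;x=d[:,0]*q[0]+d[:,1]*q[1];y=d[:,0]*q[1]-d[:,1]*q[0];z=-d[:,2]
for a in np.arange(.006,.08,.006):
  m=(abs(y-(-a))<.003)&(abs(x)<.03)&(z<.012); print(round(a,3),m.sum(), np.percentile(z[m],[98]).round(4) if m.any() else 0)
"
```

```text
[ 0.38015375 -0.23347276  0.0274567 ] 1.6078251947826698 0.0034929046773783837 [-0.59897275  0.23403869 -0.33349865] 56.9833
(array([ -0.3, 129.9,   1.5]), -0.0)
0.006 3323 [-0.0108]
0.012 2915 [-0.0136]
0.018 1372 [-0.0422]
0.024 1642 [-0.0461]
0.03 1568 [-0.0477]
0.036 2807 [-0.0524]
0.042 2536 [-0.0606]
0.048 1885 [-0.0674]
0.054 1411 [-0.0741]
0.06 398 [-0.0797]
0.066 0 0
0.072 0 0
0.078 0 0
```

Emit:
{"fn": "move_arm", "kwargs": {
  "series": [
    [[0,0,15,0,0],[0,0,30,0,0],[0,0,40,0,0],[0,0,50,0,0],[0,0,60,0,0],[0,0,70,0,0],[0,0,80,0,0],[0,0,90,0,0],[0,0,100,0,0],[0,0,110,0,0]]
  ]
}}

```text
time_s: 57.87
eef_pos: [0.4905, -0.2288, 0.0267]
eef_rot: [-0.0, 0.694, 0.72, -0.0]
wrist_force: [-2.9, -0.1, 2.6]
opening: 0.002
grasp_force: 1.8
```

Emit:
{"fn": "move_arm", "kwargs": {
  "series": [
    [[0,0,5,0,0],[0,0,10,0,0],[0,0,14,0,0],[0,0,17,0,0],[0,0,19,0,0],[0,0,19,0,0],[0,0,19,0,0],[0,0,19,0,0],[0,0,19,0,0],[0,0,19,0,0]]
  ]
}}

```text
time_s: 58.7
eef_pos: [0.5088, -0.2284, 0.0269]
eef_rot: [0.0, 0.694, 0.72, 0.0]
wrist_force: [0.6, -0.1, -0.5]
opening: 0.004
grasp_force: 0.0
```

```bash
python3 -c "
from h import *
p,t,o=pose();print(p,o['wrist_force'],o['time_s'])
im,D=camera('side');C=cal('side');P,u,v=cloud(C,D);m=(abs(P[:,1]+.16)<.03)&(P[:,2]>.02)&(P[:,2]<.04)&(P[:,0]>.46)&(P[:,0]<.56);print(np.percentile(P[m,0],[2,50]),m.sum())
cv2.imwrite('pics/s9.png',cv2.resize(im[120:240,240:400],None,fx=4,fy=4))
"
```

```text
[ 0.50879713 -0.22839259  0.02686194] [ 0.57850228 -0.12250251 -0.48833499] 58.7
[0.51831464 0.52005476] 45
```

View pics/s9.png

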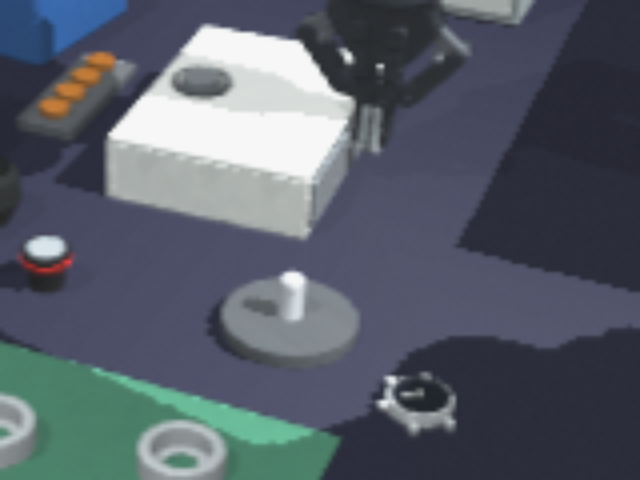

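The front looks flush (340,190) and the force has dropped to nothing, so it seems latched. Press a little more to make sure, then back away.

Emit:
{"fn": "move_arm", "kwargs": {
  "series": [
    [[0,0,1,0,0],[0,0,2,0,0],[0,0,3,0,0],[0,0,4,0,0],[0,0,4,0,0],[0,0,4,0,0],[0,0,4,0,0],[0,0,4,0,0],[0,0,4,0,0],[0,0,4,0,0]]
  ]
}}

```text
time_s: 59.58
eef_pos: [0.5126, -0.2281, 0.0267]
eef_rot: [-0.0, 0.694, 0.72, -0.0]
wrist_force: [-2.9, -0.3, 1.6]
opening: -0.002
grasp_force: 1.4
```

Emit:
{"fn": "move_arm", "kwargs": {
  "series": [
    [[0,0,-10,0,0],[0,0,-40,0,0],[0,0,-80,0,0],[0,0,-110,0,0],[0,0,-110,-40,0],[0,0,-110,-80,0],[0,0,-110,-120,0],[0,0,-110,-120,0],[0,0,-110,-120,0],[0,0,-110,-120,0]]
  ]
}}

```text
time_s: 60.42
eef_pos: [0.4025, -0.232, 0.1466]
eef_rot: [0.0, 0.694, 0.72, 0.0]
wrist_force: [-0.3, 0.7, -0.8]
opening: -0.001
grasp_force: 0.0
```

```bash
python3 -c "
from h import *
p,t,o=pose();print(p,o['wrist_force'],o['time_s'])
im,D=camera('side');C=cal('side');P,u,v=cloud(C,D)
print([ (round(float(P[q,0].mean()),3),round(float(np.median(P[q,2])),3)) for x in np.arange(.42,.55,.008) for q in [(abs(P[:,0]-x)<.004)&(abs(P[:,1]+.2)<.02)] if q.any()])
print(rings('s',im,D,C,[(.605,.281),(.61,.172),(.4834,.307),(.5,.1455)]))
"
```

```text
[ 0.40247328 -0.23202541  0.1466034 ] [-0.31070863  0.65136616 -0.76762711] 60.4167
[(0.42, 0.339), (0.428, 0.323), (0.435, 0.34), (0.444, 0.419), (0.452, 0.426), (0.46, 0.434), (0.468, 0.437), (0.476, -0.0), (0.484, -0.0), (0.492, -0.001), (0.5, -0.001), (0.508, -0.001), (0.516, -0.001), (0.523, 0.031), (0.532, 0.051), (0.541, 0.051), (0.549, 0.051)]
[(0.6005, 0.2785, 0.0522, 0.0192), (0.6123, 0.1727, 0.0567, 0.0191), (0.4842, 0.3081, 0.0541, 0.0192), (0.5008, 0.148, 0.0521, 0.0189)]
```

Drawer shut (face at x≈0.523), holders on the pad, and the robot clear. Hand in.

```bash
python3 -c "
from bench import order
print(order.hand_in())"
```

```text
the job is handed in; nothing more can be done
None
```

The job is handed in: at the last look all four movements were lying flat in the drawer, the drawer was shut and seemed latched, and the four empty holders stood upright on the pad; the hand-in call returned no verdict.

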